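# Lock off the rind-brushing machine's air isolator

## Task

Lock off the rind-brushing machine for cleaning: swing the isolator handle on its air pipe to off, square across the pipe over the fixed lug, so that the padlock hole in the handle lies right over the hole in the lug. Then take the unlocked padlock from the bench, hang it by its shackle with the free leg down through both holes, and let go; its owner will snap it shut. Leave the rind brush, the small cheese and the jar where they are.

Things in the scene. Friction and masses are not known exactly. Their poses are not given: they have to be found in the camera images.
- machine: Rind-brushing machine with its air pipe and valve: one rigid fixed unit. Origin on the bench surface straight below the valve's vertical stem, about which the handle turns; x, y level, z up. A 33 mm steel pipe runs level along y, axis 120 mm above the bench, from the riser (y = -200 mm) through a 48 mm union nut (y = -115 to -91) and the 46 mm brass valve (y = -51 to 51) to the machine (y = 220).
- lug_hole (a point): Centre of the round 14 mm vertical hole in the valve's fixed lock lug, at the lug's top face, 165 mm above the bench, 70 mm from the stem along the machine's -x; axes as the machine's. The lug is a level steel strip 28 mm wide (along y), 5 mm thick, from the stem to 90 mm from it along -x. Below it all is free down to the bench.
- pipe_riser (a point): Elbow of the pipe, 120 mm above the bench, at (0, -200) mm from the stem in the machine's axes. The riser (33 mm, elbow 40 mm) goes straight down from it to an 80 mm flange on the bench.
- gauge (a point): Centre of the pressure gauge on the pipe, at (0, 125) mm from the stem in the machine's axes, 176 mm above the bench: a round dial 54 mm across, upright, facing the machine's -x, up to 203 mm high. A filter hangs below the pipe at y = 175 mm.
- pipe_inlet (a point): Where the pipe enters the machine's steel housing: (0, 220) mm from the stem in the machine's axes, 120 mm above the bench. The housing is a box 400 x 400 mm and 155 mm high with its centre at (80, 420) mm from the stem. On it stand a turntable with a cheese wheel and a brush arm, up to 360 mm high.
- isolator (a joint): Angle of the isolator handle, rad. 0 = on: it lies over the pipe, pointing along the machine's -y. It grows clockwise seen from above. At 1.571 (off) it points along the machine's -x, over the lug, and the two holes are in line; the stop lies past that, at 1.66. Stiff hinge (about 0.8 N m of dry friction), stays where left. Starts at 0 to 0.35.
- lever_hole (a point): Centre of the round 14 mm vertical hole in the handle, 70 mm from the stem, at the top face of the handle's flat steel shank (28 mm wide, 5 mm thick, underside 167 mm and top 172 mm above the bench, 2 mm over the lug). Handle's own axes: it points along -y, z up.
- lever_grip (a point): Middle of the handle's black rubber sleeve, 130 mm from the stem and 171 mm above the bench; axes as lever_hole. The sleeve is 24 mm wide, 14 mm thick (164 to 178 mm above the bench) and 72 mm long (93 to 165 mm from the stem).
- padlock: Unlocked padlock, 0.2 to 0.3 kg, its shackle swung out and fixed so. Brass body 24 mm thick (x), 50 mm wide (y), 45 mm high (z); origin at the centre of its flat base, z towards the shackle. Shackle: 8 mm steel rod in the plane x = 0. It starts lying flat on the bench: x up, z level, along -x (to the robot's side) within 0.7 rad. It can stand on its 24 x 50 mm base.
- padlock_toe (a point): Lower tip of the shackle's free leg: (0, 52, 62) mm in the padlock's frame, same axes. The free leg hangs beside the body, straight from z = 100 to 62 mm at y = 52 mm.
- padlock_neck (a point): Where the free leg meets the bow, on the rod's centre line: (0, 52, 100) mm in the padlock's frame, same axes. The bow is a half circle of 18 mm radius (rod centre; top of the rod at z = 122 mm) to the long leg, which runs straight at y = 16 mm from z = 100 mm down into the body (z = 45 mm).
- brush: Wooden rind brush, 150 (x) x 52 (y) x 42 mm high, bristles down; origin at the centre of its underside. Leave alone.
- small_cheese: Small round cheese, 110 mm across, 55 mm high; origin at the centre of its underside. Leave alone.
- jar: Glass jar with a steel lid, 72 mm across, 110 mm high; origin at the centre of its underside. Leave alone.
Things that resemble listed ones, but are neither listed nor needed, are in the scene too. What is meant by the padlock is not green, and is the larger of those in its own colour.

How it is judged:
On the way, in this order (a step that is already met when the one before it is completed fails the run):
1. the handle stands at off with its hole in line with the lug's hole (within about 3 mm, 1.53 to 1.61 rad) (value of joint isolator between 1.53 and 1.61 rad), for 0.3 s.
2. the free leg of the shackle is down through both holes, its tip at least 10 mm below the top of the lug (horizontal distance between padlock_neck and lug_hole below 0.015 m and horizontal distance between padlock_toe and lug_hole below 0.025 m and z of padlock_toe in the frame of lug_hole below -0.01 m and z of padlock_neck in the frame of lug_hole above -0.012 m), for 0.1 s.
At the end, for the whole second after the job is handed in: the handle is at off with the holes in line (1.52 to 1.62 rad); the padlock hangs at rest, let go, on the bow of its shackle, the free leg down through both holes (tip 18 mm or more below the lug's top, neck within 12 mm of the lug hole's axis and 12 mm below to 15 mm above the lug's top) (value of joint isolator between 1.52 and 1.62 rad and horizontal distance between padlock_neck and lug_hole below 0.012 m and z of padlock_neck in the frame of lug_hole between -0.012 and 0.015 m and z of padlock_toe in the frame of lug_hole below -0.018 m and linear speed of padlock below 0.05 m/s); the robot touches nothing.
It fails at once if the rind brush was moved by more than 30 mm (distance of brush from where it was at the start of the episode above 0.03 m).
It fails at once if the small cheese was moved by more than 30 mm (distance of small_cheese from where it was at the start of the episode above 0.03 m).
It fails at once if the jar was moved by more than 30 mm (distance of jar from where it was at the start of the episode above 0.03 m).
It also fails if it takes over 72 s, if anything falls off the work surface, if the arm or the gripper's body presses on something with over 40 N, if the wrist force passes 120 N, or if a joint passes its speed limit or range.

## Robot

A 7-joint arm with a two-finger parallel gripper is mounted at the origin on the work surface. World frame = base frame: x ahead of the robot, y to its left, z up, the work surface at z = 0. Lengths are in m, angles in rad, forces in N, time in s.
With the tool pointing down it reaches from about 0.375 to 0.925 m from the base axis. Payload 3.1 kg.
Tool frame: the origin (TCP) lies between the finger pads; the fingertips stand 14 mm ahead of it and the grasp point (between the pads) lies 5 mm behind it (env.tips_ahead is the distance from the TCP to the fingertips, in m); z points along the fingers, x is the direction in which the jaws open and shut, and the axes are right-handed (so a half turn about z gives the same grasp; the last joint's range is limited). The gripper opens to 85 mm and grips with 20 to 120 N. Pads are 22 mm wide; open, the fingers measure 114 mm over their backs; the gripper's body (76 mm by 85 mm) begins 54 mm behind the grasp point. The pads swing forward as they close: fully open they stand 13 mm farther back than shut.
Start: joints at [-1.222, 0.383, 0.044, 1.598, -0.018, 1.161, -0.05], TCP at [0.281, 0.586, 0.245] pointing down, gripper open.
Joint ranges: [-2.61, 2.61], [-0.41, 2.15], [-1.48, 1.57], [0, 2.5], [-1.57, 4.71], [0.05, 1.97], [-2.85, 2.85]. Speed limits (rad/s): [2.79, 2.79, 3.14, 3.14, 3.14, 3.14, 3.14].

## Interface

Orientations are given as a unit quaternion [w, x, y, z].
In Python, from workcell import env gives the robot as it stands.
- The arm moves only by the tool arm_command, never from a script. Its argument "plan" is a list of rows, each a list of 3 entries, a list of its own where there are three numbers: the shift along the tool's x, y, z in units of 25 mm (1.0 is 25 mm), then the turn, a rotation vector about the tool's x, y, z in units of 5 degrees (1.0 is 5 degrees), then the gripper command: -1 is shut, 1 is fully open, values between are in proportion. A call has 1 to 12 rows; each row shifts and turns the commanded pose from where the row before left it, along the tool's axes as they then stand; what a row does not reach is not made up. A row lasts 1/12 s, in which the tool goes at most 41.7 mm and 7.16 degrees, less where a joint would pass 70% of its speed; a pose out of reach is approached as far as the arm can. A call is refused whole if a number of a shift passes 1 or a number of a turn 1, either way. A call with a gripper value outside its range is refused whole. The fingers move at their own pace and stop on an object; "force" is the grip in N (left out, the last holds). Time passes only in rows, so rows that do not move let the fingers close. It gives the time, the measured TCP pose, the force and the opening at its end, in the units of the state.
- env.read_state(): the state, without advancing time (a new reading comes with each control period).
- env.camera(name): name is "side" or "top" or "wrist"; returns the picture (400x640x3 uint8, red, green, blue); there is no depth.
- env.get_calibration(name): a dict with "fov_y" (degrees; the focal length in pixels is half the picture's height over the tangent of half this angle, whatever the lens; pixels are square), "cx", "cy" (the principal point, pixels), "k1" (the pictures are not rectified: a ray, as slopes to the right and down, at radius r is drawn at 1 + k1 r^2 times it, then the intrinsics apply), "R" (3x3) and "t" (3): a world point X has camera coordinates R X + t. Camera axes: x right, y down, z forward; pixel columns grow to the right and rows downward; lengths in m; the calibration is good to about 2 mm. A picture is of the moment at which its call begins: read the wrist's pose just before it. get_calibration takes no time and is no camera call; for the wrist camera it gives the pose at the moment of the call.
- env.close_job(): hands the job in, once; it reports no verdict.
The state is a dict: "t": time; "joint_positions": joint angles; "joint_vel": joint speeds; "joint_torque": joint torques, N m; "position": TCP position; "orientation": TCP orientation; "wrist_force": force on the tool from outside, world axes, zero at the start; "moment": the same for the moment, N m; "grip_width": opening from 0.0 (shut) to 1.0 (fully open).
Only numpy, scipy, OpenCV 4.12 (cv2) and the standard library are available. Lean on these libraries where they do the work, as an engineer would, in place of code of your own. Each camera call takes 0.05 s, during which the arm holds its last target.

## Working session

There is one attempt and no reset: what is moved stays moved. The work goes in short steps, Python scripts to look and compute and a tool call to move; the robot and the scene stay as the last step left them, time stands still between calls to the robot, and variables do not carry over. Pictures are saved under pics/ and viewed, and the job is handed in when it is done.

Besides the shell and the picture viewer there is one more tool, called as a command line: name --argument value ..., lists and objects as JSON in quotes. arm_command: Moves the arm, as the interface text tells. Its arguments: {"type":"object","properties":{"plan":{"type":"array"},"force":{"type":"number"}},"required":["plan"]}

```bash
ls; mkdir -p pics
python3 - <<'E'
from workcell import env
import cv2, numpy as np
print(env.read_state())
for n in ("side","top","wrist"):
    c=env.get_calibration(n); print(n,c)
    im=env.camera(n); cv2.imwrite(f"pics/{n}0.png",im[:,:,::-1])
E
```

```text
pics
{'t': 0.0, 'joint_positions': array([-1.22179657,  0.38383402,  0.04380803,  1.59959401, -0.01792079,
        1.16116982, -0.04988706]), 'joint_vel': array([-3.35072370e-05,  4.05279803e-04,  1.35382829e-03, -8.23693921e-05,
        4.89807487e-04, -6.78000607e-04,  1.80232038e-03]), 'joint_torque': array([ 3.42076601e-04, -4.33467793e+01,  1.02480859e+00, -2.49512136e+01,
        1.06510826e-02,  1.15915443e-02,  2.12434571e-06]), 'position': array([0.28044504, 0.58538218, 0.24387803]), 'orientation': array([ 7.42923833e-04,  8.46162424e-01,  5.32923488e-01, -1.07486727e-03]), 'wrist_force': array([ 0.08342963, -0.33351339,  0.76223363]), 'moment': array([-0.01738833, -0.05416459, -0.00309786]), 'grip_width': 0.9980198830177799}
side {'fov_y': 48.60088501656567, 'cx': 320.017894757745, 'cy': 196.71505153274282, 'k1': -0.11749885268652158, 'R': array([[ 0.89090757, -0.45418145,  0.00170755],
       [-0.21357134, -0.42224668, -0.88096255],
       [ 0.40083786,  0.78449152, -0.47318291]]), 't': array([-0.50724678,  0.24761185,  0.96402382])}
top {'fov_y': 55.06577107092423, 'cx': 318.35158507671133, 'cy': 201.94810456212505, 'k1': -0.056398041006319434, 'R': array([[ 0.02142116, -0.9993581 ,  0.02871466],
       [-0.99210252, -0.02479848, -0.12295376],
       [ 0.12358692, -0.02585407, -0.9919969 ]]), 't': array([-0.0372857 ,  0.57127187,  1.21879594])}
wrist {'fov_y': 69.87272687691255, 'cx': 321.887463273362, 'cy': 199.35295102968942, 'k1': 0.0035987721396640473, 'R': array([[ 0.43055   ,  0.90256419, -0.00214007],
       [ 0.86034943, -0.4096933 ,  0.303233  ],
       [ 0.27281048, -0.13239817, -0.95291404]]), 't': array([-0.64945571, -0.04119775,  0.37948397])}
```

View pics/side0.png

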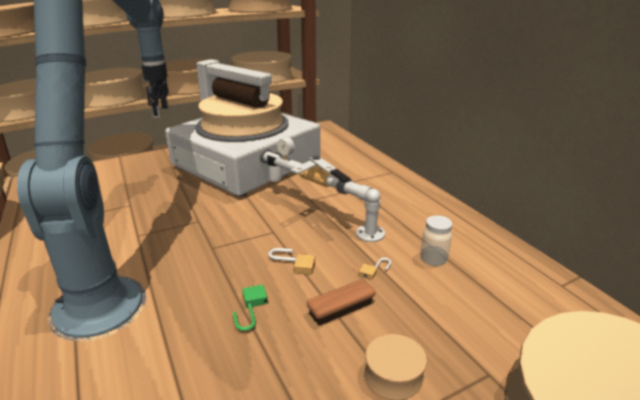

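View pics/top0.png

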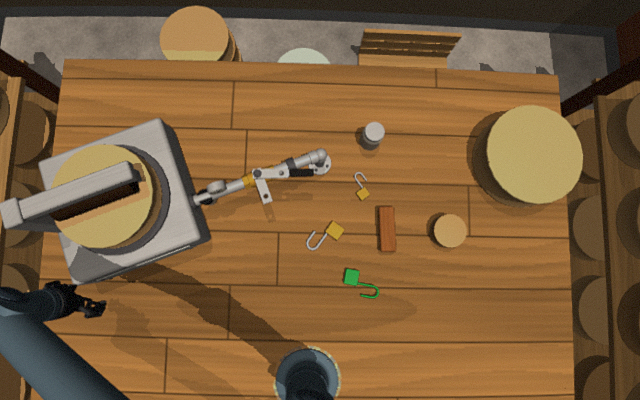

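View pics/wrist0.png

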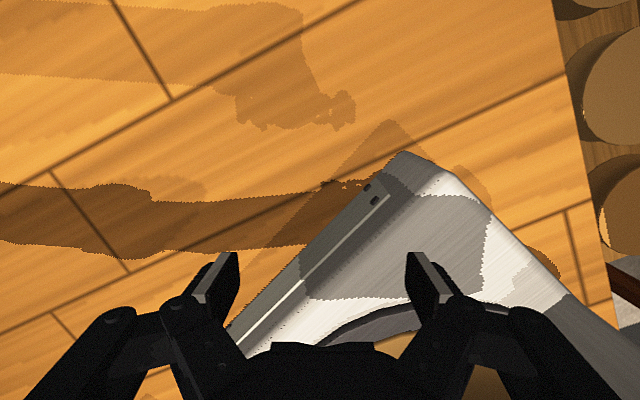

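Candidates in the top view are a brass lock at (333,229), a smaller brass lock at (362,193) and a green lock at (351,276). The one at (333,229) fits, being the larger of the two brass ones and not green. I'll confirm it in a crop.

```bash
cat > h.py <<'E'
import numpy as np, cv2
from workcell import env
from scipy.spatial.transform import Rotation as Rn
def K(c):
    f=200/np.tan(np.radians(c['fov_y'])/2); return f
def proj(c,X):
    X=np.atleast_2d(X)@np.array(c['R']).T+c['t']; s=X[:,:2]/X[:,2:]; r2=(s**2).sum(1,keepdims=True)
    s=s*(1+c['k1']*r2); return s*K(c)+[c['cx'],c['cy']]
def ray(c,uv):
    d=(np.atleast_2d(uv)-[c['cx'],c['cy']])/K(c); s=d.copy()
    for _ in range(30): s=d/(1+c['k1']*(s**2).sum(1,keepdims=True))
    R=np.array(c['R']); D=np.c_[s,np.ones(len(s))]@R; return -R.T@np.array(c['t']),D
def plane(c,uv,z):
    o,D=ray(c,uv); z=np.broadcast_to(z,(len(D),)); return o+D*((z-o[2])/D[:,2])[:,None]
def crop(im,x0,y0,x1,y1,s,name,grid=None):
    a=cv2.resize(im[y0:y1,x0:x1,::-1],None,fx=s,fy=s,interpolation=cv2.INTER_CUBIC)
    if grid:
        a=a.copy()
        for u in range((x0//grid+1)*grid,x1,grid):
            cv2.line(a,(int((u-x0)*s),0),(int((u-x0)*s),6),(0,0,255),1); cv2.putText(a,str(u),(int((u-x0)*s)-10,16),0,.35,(255,255,255),1)
        for v in range((y0//grid+1)*grid,y1,grid):
            cv2.line(a,(0,int((v-y0)*s)),(6,int((v-y0)*s)),(0,0,255),1); cv2.putText(a,str(v),(8,int((v-y0)*s)+4),0,.35,(255,255,255),1)
    cv2.imwrite(name,a)
E
python3 - <<'E'
import cv2
from h import *
im=cv2.imread('pics/top0.png')[:,:,::-1]; crop(im,190,140,340,220,5,'pics/c1.png',10); crop(im,295,165,395,240,7,'pics/c2.png',10)
im=cv2.imread('pics/side0.png')[:,:,::-1]; crop(im,255,130,405,240,5,'pics/c3.png',10)
E
```

```text
(no output)
```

View pics/c1.png

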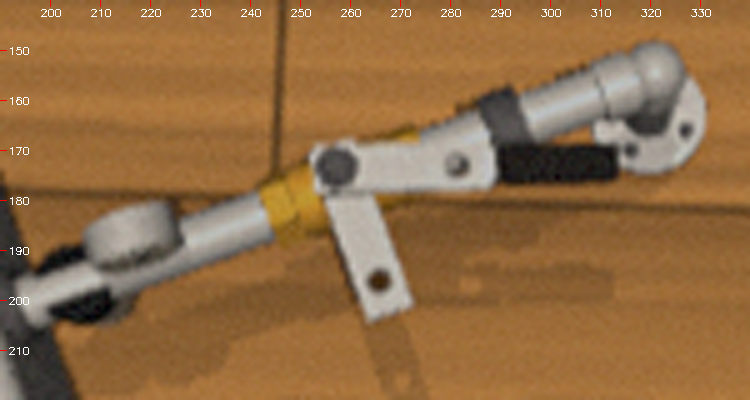

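View pics/c2.png

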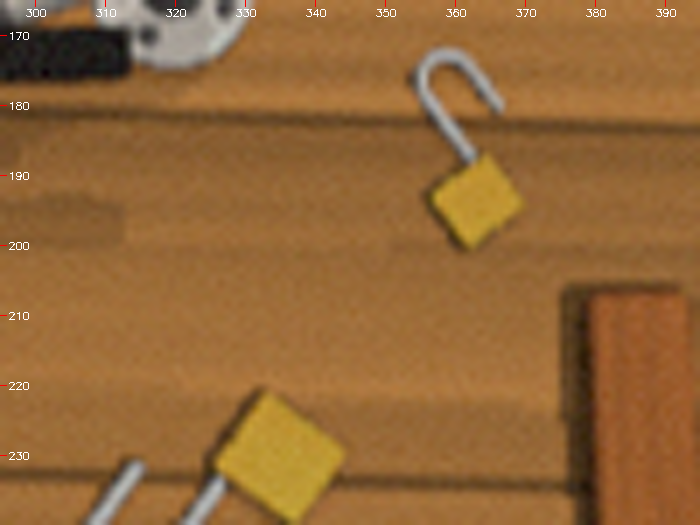

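View pics/c3.png

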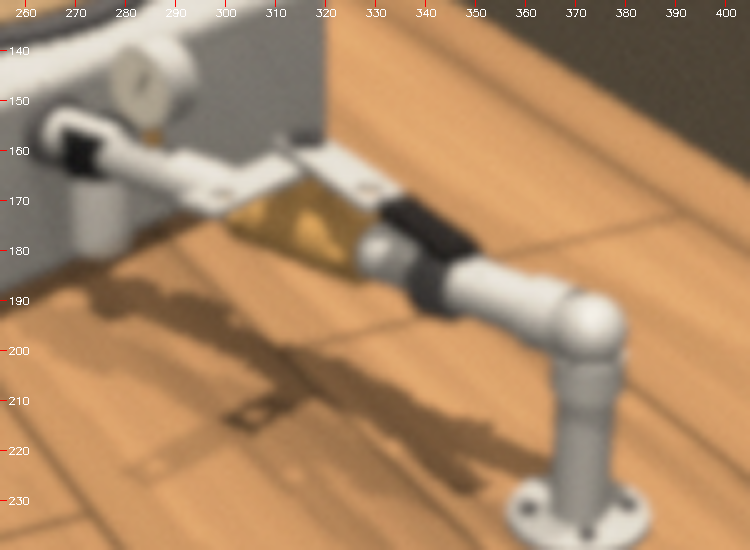

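Run:
```python
import cv2
from h import *
im=cv2.imread('pics/top0.png')[:,:,::-1]; crop(im,298,210,358,260,12,'pics/c4.png',10)
c=env.get_calibration('top')
P=plane(c,[[266,196],[281.5,172.5],[257,173],[321,154],[337,172.8]],[.165,.172,.178,.13,.176])
print(P.round(4)); 
d=P[1]-P[2];print(np.linalg.norm((P[0]-P[2])[:2]),np.linalg.norm(d[:2]),np.linalg.norm((P[3]-P[2])[:2]))
```

```text
[[ 0.5696  0.133   0.165 ]
 [ 0.6394  0.0895  0.172 ]
 [ 0.6348  0.1604  0.178 ]
 [ 0.7089 -0.0265  0.13  ]
 [ 0.6421 -0.0733  0.176 ]]
0.07073045090682033 0.07098902842052443 0.20106477333541983
```

View pics/c4.png

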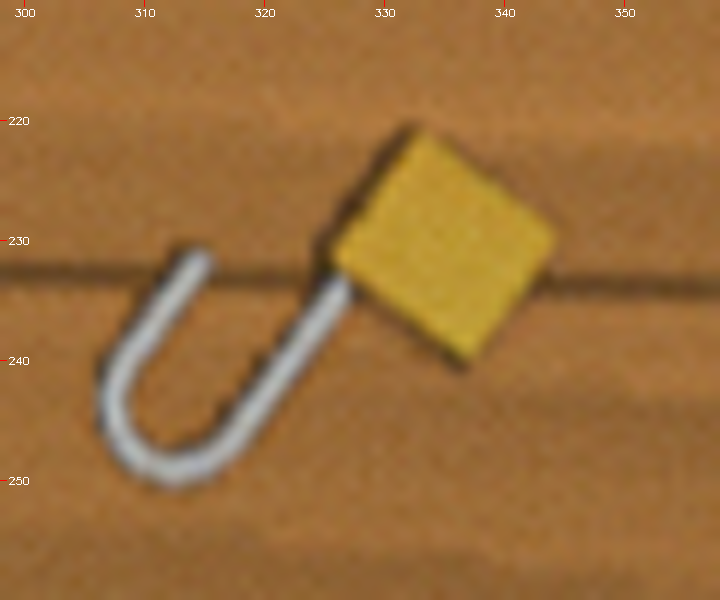

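The crop shows the larger brass padlock with its body around (334,230), the bow to the lower left and its free leg ending near (314.5,231). The handle points towards image right, with its hole at (281.5,172.5) and the lug hole at (266,196). The measured 70.7, 71.0 and 201 mm agree with the given 70, 70 and 200. Next I'll fit the poses of the machine and padlock.

```bash
cat >> h.py <<'E'
def T(p,q): 
    M=np.eye(4); M[:3,:3]=Rn.from_quat([q[1],q[2],q[3],q[0]]).as_matrix(); M[:3,3]=p; return M
def cur():
    s=env.read_state(); return T(s['position'],s['orientation'])
def Tax(p,x,z):
    z=np.array(z,float)/np.linalg.norm(z); x=np.array(x,float); x-=z*(x@z); x/=np.linalg.norm(x)
    M=np.eye(4); M[:3,:3]=np.c_[x,np.cross(z,x),z]; M[:3,3]=p; return M
def rows(A,B,N=None):
    """constant row taking pose A to B in N rows (units)"""
    D=np.linalg.inv(A)@B; w=Rn.from_matrix(D[:3,:3]).as_rotvec()
    def calc(N):
        R=Rn.from_rotvec(w/N).as_matrix(); S=sum(np.linalg.matrix_power(R,k) for k in range(N))
        return np.linalg.solve(S,D[:3,3])/.025, np.degrees(w/N)/5
    if N is None:
        N=1
        while True:
            p,r=calc(N)
            if np.abs(p).max()<=.95 and np.abs(r).max()<=1 : break
            N+=1
    p,r=calc(N); return N,p.round(3),r.round(3)
E
python3 - <<'E'
from h import *
from scipy.optimize import least_squares
c=env.get_calibration('top'); cs=env.get_calibration('side')
# machine: x,y,psi, lever angle
def model(p):
    x,y,psi,q=p; Rz=lambda a:np.array([[np.cos(a),-np.sin(a),0],[np.sin(a),np.cos(a),0],[0,0,1]])
    o=np.array([x,y,0]); M=Rz(psi); H=M@Rz(-q)
    return np.array([o+M@[-.07,0,.165],o+M@[-.09,-.014,.165],o+M@[-.09,.014,.165],o+H@[0,-.07,.172],o+H@[0,-.165,.171]])
pix=[[266,196],[263.8,204],[272.7,200.5],[281.5,172.5],[313.5,172.8]]
r=least_squares(lambda p:(proj(c,model(p))-pix).ravel(),[.635,.16,.38,.3]); print(r.x.round(4),r.fun.round(2))
print(proj(cs,model(r.x)).round(1))
# padlock lying: z_p at yaw a, x up
def pl(p,pts):
    x,y,a=p; z=np.array([np.cos(a),np.sin(a),0]); X=np.array([0,0,1.]); Y=np.cross(z,X)
    return np.array([[x,y,.012]+X*q[0]+Y*q[1]+z*q[2] for q in pts])
pts=[[.012,-.025,0],[.012,.025,0],[.012,.025,.045],[.012,-.025,.045],[0,.052,.062],[0,.034,.118]]
px=[[344.2,230],[333.2,221],[325.8,231.2],[337,239.8],[314.8,231.5],[312.5,249]]
r2=least_squares(lambda p:(proj(c,pl(p,pts))-px).ravel(),[.5,0,np.pi-.5]); print(r2.x.round(4),r2.fun.round(2))
print(proj(cs,pl(r2.x,pts)).round(1), pl(r2.x,[[0,0,.0225]]))
cw=env.get_calibration('wrist'); C=-np.array(cw['R']).T@cw['t']; print('wristcam in tool',(np.linalg.inv(cur())@np.r_[C,1]).round(3))
np.savez('fit.npz',m=r.x,p=r2.x)
E
```

```text
[0.6349 0.1597 0.3867 0.3446] [-0.11 -0.17  8.94 -3.51 -8.98  3.36 -0.1   0.5   0.26 -0.22]
[[298.4 169.2]
 [297.1 172.9]
 [289.6 170.1]
 [327.5 168.1]
 [346.2 181.9]]
[ 0.5    -0.0942  2.5782] [ 1.3  -1.12 -0.43 -0.54 -0.56  0.69  1.01  0.56  0.62  0.32 -1.94  0.08]
[[311.1 268.2]
 [313.3 256. ]
 [295.4 255. ]
 [292.5 267.1]
 [290.5 252.3]
 [267.7 255.1]] [[ 0.48099146 -0.08215443  0.012     ]]
wristcam in tool [ 0.001 -0.077 -0.129  1.   ]
```

Run:
```python
from h import *
x,y,psi,q=np.load('fit.npz')['m']; A=cur()
B=A.copy(); ym=np.array([-np.sin(psi),np.cos(psi),0]); B[:3,3]-=.33*ym; B[2,3]=.25; print(rows(A,B))
h=psi-np.pi/2-q; d=np.array([np.cos(h),np.sin(h),0]); xx=np.array([-d[1],d[0],0]); 
p=np.array([x,y,0])+.13*d; C=Tax(p+[0,0,.24],xx,[0,0,-1]); print(B[:3,3],C)
print(rows(B,C))
```

```text
(11, array([-0.807,  0.888, -0.019]), array([0., 0., 0.]))
[0.40500498 0.27988534 0.25      ] [[ 0.9991143   0.04207876  0.          0.64038687]
 [ 0.04207876 -0.9991143   0.          0.02985359]
 [ 0.          0.         -1.          0.24      ]
 [ 0.          0.          0.          1.        ]]
(16, array([0.124, 0.893, 0.025]), array([0.001, 0.001, 0.775]))
```

arm_command --plan '[[[-0.81, 0.89, -0.02], [0, 0, 0], 1], [[-0.81, 0.89, -0.02], [0, 0, 0], 1], [[-0.81, 0.89, -0.02], [0, 0, 0], 1], [[-0.81, 0.89, -0.02], [0, 0, 0], 1], [[-0.81, 0.89, -0.02], [0, 0, 0], 1], [[-0.81, 0.89, -0.02], [0, 0, 0], 1], [[-0.81, 0.89, -0.02], [0, 0, 0], 1], [[-0.81, 0.89, -0.02], [0, 0, 0], 1], [[-0.81, 0.89, -0.02], [0, 0, 0], 1], [[-0.81, 0.89, -0.02], [0, 0, 0], 1], [[-0.81, 0.89, -0.02], [0, 0, 0], 1]]'

```text
t: 1.07
position: [0.4054, 0.2779, 0.2506]
orientation: [-0.0, 0.846, 0.533, -0.0]
wrist_force: [1.0, 0.3, 0.9]
grip_width: 1.001
```

arm_command --plan '[[[0.12, 0.89, 0.02], [0, 0, 0.78], 1], [[0.12, 0.89, 0.02], [0, 0, 0.78], 1], [[0.12, 0.89, 0.02], [0, 0, 0.78], 1], [[0.12, 0.89, 0.02], [0, 0, 0.78], 1], [[0.12, 0.89, 0.02], [0, 0, 0.78], 1], [[0.12, 0.89, 0.02], [0, 0, 0.78], 1], [[0.12, 0.89, 0.02], [0, 0, 0.78], 1], [[0.12, 0.89, 0.02], [0, 0, 0.78], 1], [[0.12, 0.89, 0.02], [0, 0, 0.78], 1], [[0.12, 0.89, 0.02], [0, 0, 0.78], 1], [[0.12, 0.89, 0.02], [0, 0, 0.78], 1], [[0.12, 0.89, 0.02], [0, 0, 0.78], 1]]'

```text
t: 2.07
position: [0.609, 0.1114, 0.2447]
orientation: [0.0, 0.989, 0.15, -0.0]
wrist_force: [0.1, 0.5, -0.2]
grip_width: 1.001
```

Run:
```python
from h import *
x,y,psi,q=np.load('fit.npz')['m']; A=cur(); print(A.round(3), env.read_state()['t'])
h=psi-np.pi/2-q; d=np.array([np.cos(h),np.sin(h),0]); xx=np.array([-d[1],d[0],0]); 
p=np.array([x,y,0])+.13*d; C=Tax(p+[0,0,.24],xx,[0,0,-1]); print(rows(A,C))
```

```text
[[ 0.955  0.296 -0.     0.609]
 [ 0.296 -0.955 -0.     0.111]
 [-0.     0.    -1.     0.245]
 [ 0.     0.     0.     1.   ]] 2.0667
(4, array([0.143, 0.864, 0.047]), array([0.  , 0.  , 0.74]))
```

Tracking is accurate. I'll finish this move, then look with the wrist camera before going down on the sleeve.

arm_command --plan '[[[0.14, 0.86, 0.05], [0, 0, 0.74], 1], [[0.14, 0.86, 0.05], [0, 0, 0.74], 1], [[0.14, 0.86, 0.05], [0, 0, 0.74], 1], [[0.14, 0.86, 0.05], [0, 0, 0.74], 1], [[0, 0, 0], [0, 0, 0], 1]]'

```text
t: 2.48
position: [0.6401, 0.0236, 0.2397]
orientation: [0.003, 1.0, 0.018, 0.0]
wrist_force: [-0.2, -1.7, 0.9]
grip_width: 1.0
```

Run:
```python
from h import *
c=env.get_calibration('wrist'); im=env.camera('wrist'); cv2.imwrite('pics/w1.png',im[:,:,::-1])
x,y,psi,q=np.load('fit.npz')['m']; h=psi-np.pi/2-q; d=np.array([np.cos(h),np.sin(h),0]); o=np.array([x,y,0])
print(proj(c,[o+[0,0,.178],o+.07*d+[0,0,.172],o+.093*d+[0,0,.178],o+.165*d+[0,0,.178]]).round(1), cur()[:3,3])
np.save('w1.npy',im); import pickle; pickle.dump(c,open('w1.pkl','wb'))
```

```text
[[ 3.198e+02 -1.000e-01]
 [ 3.207e+02  1.262e+02]
 [ 3.209e+02  1.621e+02]
 [ 3.215e+02  2.577e+02]] [0.63967392 0.02667104 0.23971254]
```

View pics/w1.png

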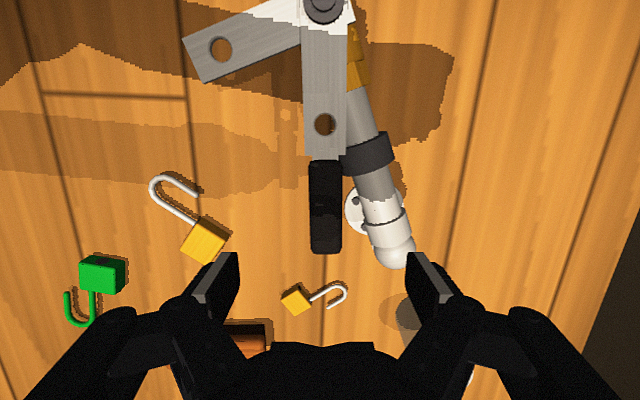

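The wrist view shows the handle at (324,200) running up to the stem at (324,8). The lug hole is at (221,49) and the large brass padlock is at (205,240), with the small brass and green ones also in view. I'll read it closer and refine.

Run:
```python
from h import *
im=np.load('w1.npy'); crop(im,175,0,375,150,4,'pics/w1a.png',10); crop(im,140,160,240,270,5,'pics/w1b.png',10)
```

```text
(no output)
```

View pics/w1a.png

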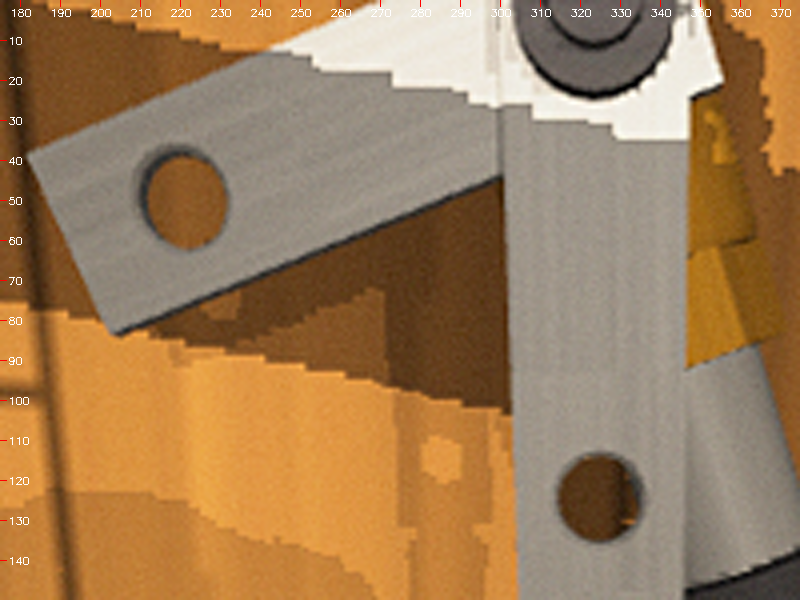

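View pics/w1b.png

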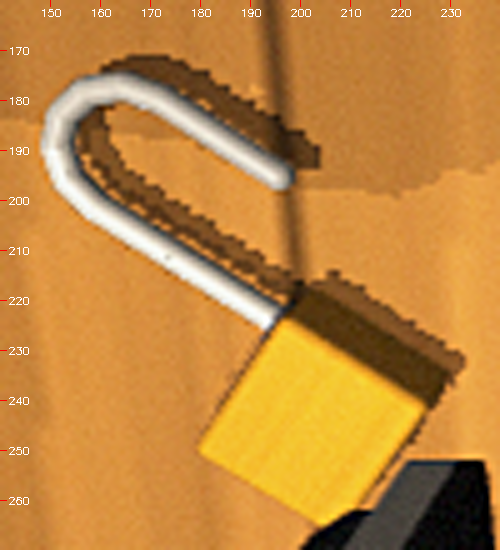

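Run:
```python
from h import *
import pickle
from scipy.optimize import least_squares
c=env.get_calibration('top'); cs=env.get_calibration('side'); cw=pickle.load(open('w1.pkl','rb'))
def model(p):
    x,y,psi,q=p; Rz=lambda a:np.array([[np.cos(a),-np.sin(a),0],[np.sin(a),np.cos(a),0],[0,0,1]])
    o=np.array([x,y,0]); M=Rz(psi); H=M@Rz(-q)
    return np.array([o+M@[-.07,0,.165],o+M@[-.09,.014,.165],o+M@[-.09,-.014,.165],o+H@[0,-.07,.172],o+H@[0,-.165,.171]])
pt=np.array([[266,196],[263.8,204],[272.7,200.5],[281.5,172.5],[313.5,172.8]]);pw=np.array([[220.7,48.7],[181.5,37.5],[203,83],[324.7,124.3]])
ft=lambda p:(proj(c,model(p))-pt).ravel(); fw=lambda p:(proj(cw,model(p)[:4])-pw).ravel()
def pl(p,pts):
    x,y,a=p; z=np.array([np.cos(a),np.sin(a),0]); X=np.array([0,0,1.]); Y=np.cross(z,X)
    return np.array([[x,y,.012]+X*q[0]+Y*q[1]+z*q[2] for q in pts])
pts=[[.012,-.025,0],[.012,.025,0],[.012,.025,.045],[.012,-.025,.045],[0,.052,.062],[0,.034,.118]]
px=np.array([[344.2,230],[333.2,221],[325.8,231.2],[337,239.8],[314.8,231.5],[312.5,249]])
pwk=np.array([[206,265],[226.5,241],[197,223.3],[180,250],[197.5,195.2]])
gt=lambda p:(proj(c,pl(p,pts))-px).ravel(); gw=lambda p:(proj(cw,pl(p,pts[:5]))-pwk).ravel()
for n,f in (('t',ft),('w',fw),('tw',lambda p:np.r_[2.5*ft(p),fw(p)])):
    r=least_squares(f,[.635,.16,.38,.3]); print(n,r.x.round(4),r.fun.round(1)); m=r.x
for n,f in (('t',gt),('w',gw),('tw',lambda p:np.r_[2*gt(p),gw(p)])):
    r=least_squares(f,[.5,-.09,2.6]); print(n,r.x.round(4),r.fun.round(1)); p=r.x
np.savez('fit.npz',m=m,p=p)
```

```text
t [0.6348 0.1598 0.3884 0.3458] [-0.1 -0.2 -0.1 -0.1  0.1 -0.  -0.1  0.5  0.2 -0.2]
w [0.6373 0.1611 0.3873 0.3421] [-0.1  0.2  0.4  0.2 -0.3 -0.2 -0.  -0.1]
tw [0.6369 0.1606 0.3844 0.3492] [-1.1 -2.1 -1.  -2.  -0.7 -1.7 -0.9 -0.  -0.  -1.3 -0.8  0.7 -0.3  0.6
 -1.1  0.2 -1.7  0.7]
t [ 0.5    -0.0942  2.5782] [ 1.3 -1.1 -0.4 -0.5 -0.6  0.7  1.   0.6  0.6  0.3 -1.9  0.1]
w [ 0.5042 -0.0915  2.5471] [ 1.8  2.2 -0.1 -0.6 -0.8 -1.5 -1.8 -0.2  1.   0.4]
tw [ 0.5026 -0.0928  2.5745] [ 1.7 -3.8 -1.7 -2.7 -2.  -0.3  1.1 -0.5  0.4 -1.1 -4.9 -1.6  1.1  3.2
 -1.7 -0.1 -2.8 -0.2 -2.9  1.5 -1.8  1.6]
```

Run:
```python
from h import *
x,y,psi,q=.6365,.1605,.387,.344; np.savez('fit.npz',m=[x,y,psi,q],p=[.5022,-.0928,2.565])
A=cur(); print(A[:3,3],A[:3,0]); h=psi-np.pi/2-q; d=np.array([np.cos(h),np.sin(h),0]); xx=np.array([-d[1],d[0],0])
G=lambda q:Tax(np.array([x,y,.170])+.13*np.array([np.cos(psi-np.pi/2-q),np.sin(psi-np.pi/2-q),0]),[np.cos(psi-q),np.sin(psi-q),0],[0,0,-1])
print(rows(A,G(q),4)); print(rows(G(q),G(1.571),20)); print(rows(G(q),G(1.571),24))
```

```text
[0.63967392 0.02667104 0.23971254] [ 9.99210618e-01  3.97245200e-02 -3.20877262e-04]
(4, array([ 0.026, -0.04 ,  0.697]), array([ 0.007,  0.001, -0.009]))
(20, array([-0.319, -0.01 ,  0.   ]), array([0.   , 0.   , 0.703]))
(24, array([-0.266, -0.007,  0.   ]), array([0.   , 0.   , 0.586]))
```

arm_command --plan '[[[0.03, -0.04, 0.7], [0, 0, 0], 1], [[0.03, -0.04, 0.7], [0, 0, 0], 1], [[0.03, -0.04, 0.7], [0, 0, 0], 1], [[0.03, -0.04, 0.7], [0, 0, 0], 1], [[0, 0, 0], [0, 0, 0], -1], [[0, 0, 0], [0, 0, 0], -1], [[0, 0, 0], [0, 0, 0], -1], [[0, 0, 0], [0, 0, 0], -1], [[0, 0, 0], [0, 0, 0], -1], [[0, 0, 0], [0, 0, 0], -1], [[0, 0, 0], [0, 0, 0], -1]]' --force 40

```text
t: 3.45
position: [0.6428, 0.0365, 0.1715]
orientation: [-0.0, 1.0, 0.025, 0.001]
wrist_force: [-1.8, 0.5, 6.7]
grip_width: 0.268
```

Run:
```python
from h import *
s=env.read_state(); print(s['position'],s['wrist_force'],s['moment'],s['joint_positions'].round(3))
x,y,psi,q=np.load('fit.npz')['m']; A=cur(); v=A[:2,3]-[x,y]; print(np.hypot(*v),np.degrees(np.arctan2(v[1],v[0])),np.degrees(np.arctan2(A[1,0],A[0,0])))
r=np.hypot(*v)
G=lambda q:Tax(np.array([x,y,.170])+r*np.array([np.cos(psi-np.pi/2-q),np.sin(psi-np.pi/2-q),0]),[np.cos(psi-q),np.sin(psi-q),0],[0,0,-1])
print(rows(G(q),G(1.571),24))
```

```text
[0.64282727 0.0364667  0.17149883] [-1.75772948  0.47582955  6.74189742] [-0.01866601  0.54209056  0.13690626] [-0.514  0.48   0.511  1.698 -0.267  1.031  0.136]
0.12419457750733887 -87.0797219365979 2.820193615157246
(24, array([-0.254, -0.006,  0.   ]), array([0.   , 0.   , 0.586]))
```

arm_command --plan '[[[-0.25, -0.01, 0], [0, 0, 0.58], -1], [[-0.25, -0.01, 0], [0, 0, 0.58], -1], [[-0.25, -0.01, 0], [0, 0, 0.58], -1], [[-0.25, -0.01, 0], [0, 0, 0.58], -1], [[-0.25, -0.01, 0], [0, 0, 0.58], -1], [[-0.25, -0.01, 0], [0, 0, 0.58], -1], [[-0.25, -0.01, 0], [0, 0, 0.58], -1], [[-0.25, -0.01, 0], [0, 0, 0.58], -1], [[-0.25, -0.01, 0], [0, 0, 0.58], -1], [[-0.25, -0.01, 0], [0, 0, 0.58], -1], [[-0.25, -0.01, 0], [0, 0, 0.58], -1], [[-0.25, -0.01, 0], [0, 0, 0.58], -1]]'

```text
t: 4.45
position: [0.5719, 0.0541, 0.1715]
orientation: [0.001, 0.961, -0.276, 0.002]
wrist_force: [-1.5, -3.1, 6.2]
grip_width: 0.272
```

```bash
cat > lev.py <<'E'
from h import *
s=env.read_state(); print(s['t'],s['position'],s['wrist_force'],s['moment'],s['joint_positions'].round(3),s['grip_width'])
x,y,psi,q=np.load('fit.npz')['m']; A=cur(); v=A[:2,3]-[x,y]; r=np.hypot(*v);an=np.degrees(np.arctan2(v[1],v[0])); tx=np.degrees(np.arctan2(A[1,0],A[0,0]))
print('r',r,'q pos',np.radians(np.degrees(psi)-90-an),'q yaw',psi-np.radians(tx))
G=lambda q:Tax(np.array([x,y,.170])+r*np.array([np.cos(psi-np.pi/2-q),np.sin(psi-np.pi/2-q),0]),[np.cos(psi-q),np.sin(psi-q),0],[0,0,-1])
qq=psi-np.radians(tx)
for n in (4,6,12): print(rows(A,G(1.571),n))
E
python3 lev.py
```

```text
4.45 [0.57194501 0.05413187 0.17146704] [-1.52473336 -3.07427892  6.164939  ] [-0.56708862  0.40619764  0.78914101] [-0.713  0.372  0.657  1.877 -0.268  0.979 -0.497] 0.27228093392263103
r 0.1244247758966513 q pos 0.9324787834861971 q yaw 0.9456016331164518
(4, array([-0.791, -0.057,  0.013]), array([-1.000e-03, -1.100e-02,  1.792e+00]))
(6, array([-0.529, -0.024,  0.009]), array([-1.000e-03, -7.000e-03,  1.194e+00]))
(12, array([-0.265, -0.005,  0.004]), array([-0.   , -0.004,  0.597]))
```

arm_command --plan '[[[-0.26, 0, 0], [0, 0, 0.6], -1], [[-0.26, 0, 0], [0, 0, 0.6], -1], [[-0.26, 0, 0], [0, 0, 0.6], -1], [[-0.26, 0, 0], [0, 0, 0.6], -1], [[-0.26, 0, 0], [0, 0, 0.6], -1], [[-0.26, 0, 0], [0, 0, 0.6], -1], [[-0.26, 0, 0], [0, 0, 0.6], -1], [[-0.26, 0, 0], [0, 0, 0.6], -1], [[-0.26, 0, 0], [0, 0, 0.6], -1], [[-0.26, 0, 0], [0, 0, 0.6], -1], [[-0.26, 0, 0], [0, 0, 0.55], -1], [[0, 0, 0], [0, 0, 0], -1]]'

```text
t: 5.45
position: [0.5237, 0.1076, 0.1714]
orientation: [-0.0, 0.844, -0.536, 0.001]
wrist_force: [-2.9, -1.5, 7.5]
grip_width: 0.272
```

```bash
python3 lev.py
python3 - <<'E'
from h import *
im=env.camera('wrist'); np.save('w2.npy',im); cv2.imwrite('pics/w2.png',im[:,:,::-1])
im=env.camera('top'); np.save('t2.npy',im); crop(im,215,140,345,230,6,'pics/t2.png',10)
E
```

```text
5.45 [0.52372619 0.10760852 0.17144413] [-2.86356899 -1.53838022  7.47029601] [-0.2693816   0.5527472  -0.19114302] [-0.946  0.312  0.774  1.974 -0.265  0.956 -1.172] 0.27187396931036784
r 0.12456098931397114 q pos 1.5192507150293932 q yaw 1.5182609829480391
(4, array([-0.064, -0.   ,  0.014]), array([-0.005, -0.002,  0.151]))
(6, array([-0.043, -0.   ,  0.01 ]), array([-0.003, -0.001,  0.101]))
(12, array([-0.021, -0.   ,  0.005]), array([-0.002, -0.001,  0.05 ]))
```

View pics/w2.png

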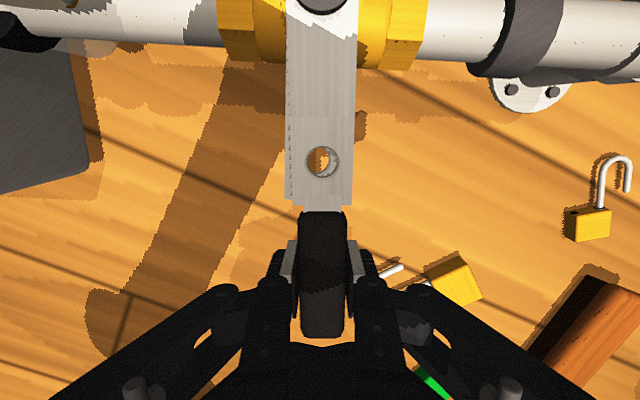

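View pics/t2.png

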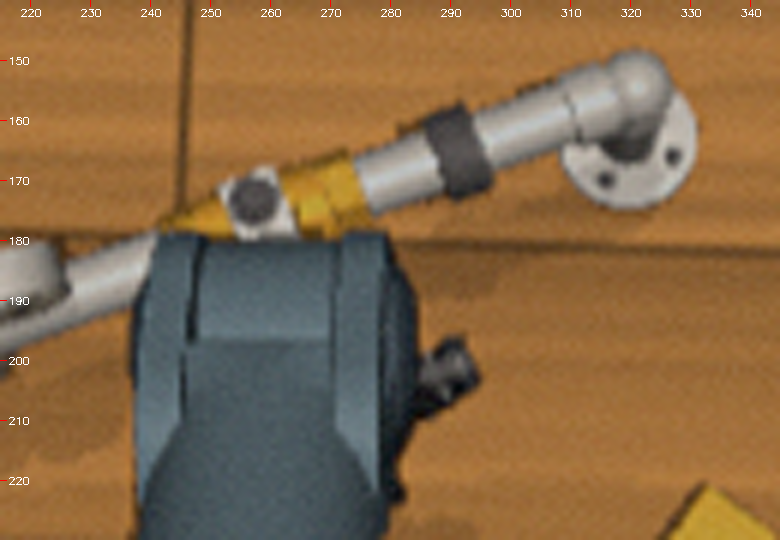

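Run:
```python
from h import *
im=np.load('w2.npy'); crop(im,275,80,370,215,6,'pics/w2a.png',10)
```

```text
(no output)
```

View pics/w2a.png

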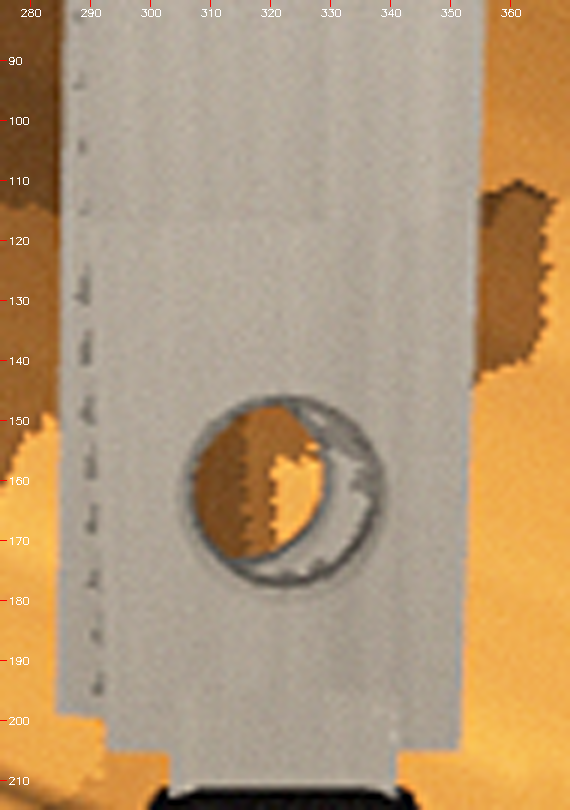

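arm_command --plan '[[[-0.12, 0, 0], [0, 0, 0.27], -1], [[-0.12, 0, 0], [0, 0, 0.27], -1], [[0, 0, 0], [0, 0, 0], -1], [[0, 0, 0], [0, 0, 0], -1]]'

```text
t: 5.88
position: [0.5217, 0.1122, 0.1714]
orientation: [-0.001, 0.832, -0.555, 0.001]
wrist_force: [-1.5, -1.9, 7.7]
grip_width: 0.274
```

```bash
python3 lev.py
python3 - <<'E'
from h import *
im=env.camera('wrist'); np.save('w3.npy',im); crop(im,275,80,370,215,6,'pics/w3a.png',10)
E
```

```text
5.8833 [0.52165677 0.11224308 0.17143859] [-1.51588084 -1.9497932   7.66665563] [-0.47588651  0.37217632  0.16114444] [-0.963  0.311  0.783  1.977 -0.267  0.955 -1.226] 0.27439012612406216
r 0.12457005098762888 q pos 1.55999982609793 q yaw 1.564402688207872
(4, array([-0.014,  0.   ,  0.014]), array([-0.006, -0.003,  0.019]))
(6, array([-0.009,  0.   ,  0.01 ]), array([-0.004, -0.002,  0.013]))
(12, array([-0.005,  0.   ,  0.005]), array([-0.002, -0.001,  0.006]))
```

View pics/w3a.png

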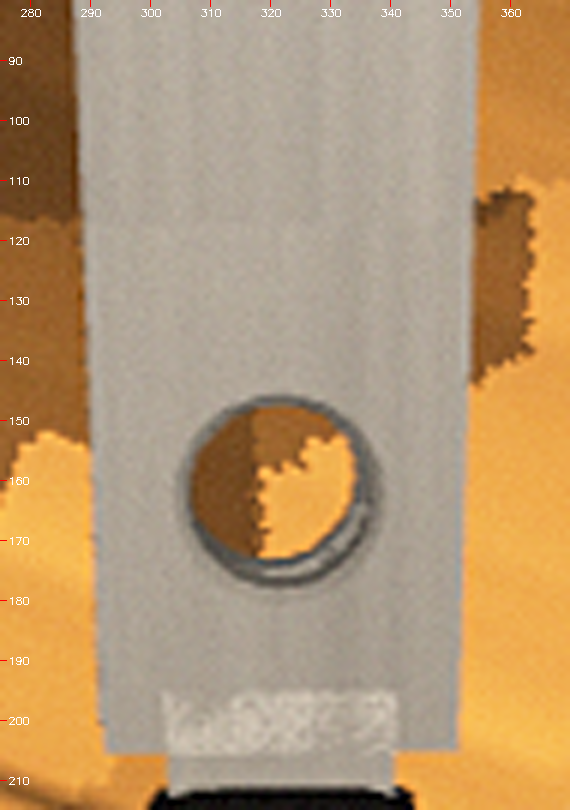

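arm_command --plan '[[[-0.07, 0, 0], [0, 0, 0.16], -1], [[0, 0, 0], [0, 0, 0], -1], [[0, 0, 0], [0, 0, 0], -1], [[0, 0, 0], [0, 0, 0], -1], [[0, 0, 0], [0, 0, 0], 0.2], [[0, 0, 0], [0, 0, 0], 0.2], [[0, 0, 0], [0, 0, 0], 0.2], [[0, 0, 0], [0, 0, 0], 0.2]]'

```text
t: 6.6
position: [0.5195, 0.1151, 0.1695]
orientation: [-0.0, 0.828, -0.561, -0.0]
wrist_force: [-0.5, 0.2, -0.1]
grip_width: 0.6
```

```bash
python3 lev.py
python3 - <<'E'
from h import *
im=env.camera('wrist'); np.save('w3.npy',im); crop(im,275,80,370,215,6,'pics/w4a.png',10)
E
```

```text
6.6 [0.51952117 0.11514829 0.16953364] [-0.54915783  0.20122371 -0.14926006] [0.00808451 0.0084788  0.04015068] [-0.969  0.313  0.783  1.98  -0.269  0.954 -1.243] 0.6003068424653811
r 0.12546243635047946 q pos 1.5879454659433856 q yaw 1.5780141335101165
(4, array([ 0.021,  0.   , -0.005]), array([ 0.001,  0.001, -0.02 ]))
(6, array([ 0.014,  0.   , -0.003]), array([ 0.   ,  0.001, -0.013]))
(12, array([ 0.007,  0.   , -0.002]), array([ 0.   ,  0.   , -0.007]))
```

View pics/w4a.png

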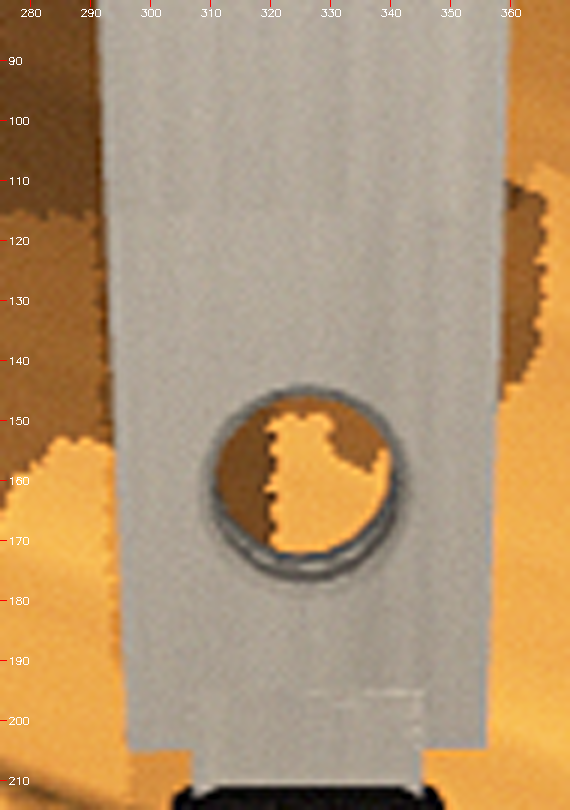

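The handle is now at off. The holes are concentric in the wrist view, with the handle hole at (326,160) and the lug hole seen through it spanning u 311 to 339, as expected when aligned. Next I'll fit an arm model to check that the tilted grasp is reachable.

```bash
cat > kin.py <<'E'
from h import *
from scipy.optimize import least_squares
import itertools
S=[([-1.22179657,.38383402,.04380803,1.59959401,-.01792079,1.16116982,-.04988706],[.28044504,.58538218,.24387803],[0,.846162,.532923,-.001]),
([-0.514,0.48,0.511,1.698,-0.267,1.031,0.136],[0.64282727,0.0364667,0.17149883],[-0.0,1.0,0.025,0.001]),
([-0.713,0.372,0.657,1.877,-0.268,0.979,-0.497],[0.57194501,0.05413187,0.17146704],[0.001,0.961,-0.276,0.002]),
([-0.946,0.312,0.774,1.974,-0.265,0.956,-1.172],[0.52372619,0.10760852,0.17144413],[-0.0,0.844,-0.536,0.001]),
([-0.969,0.313,0.783,1.98,-0.269,0.954,-1.243],[0.51952117,0.11514829,0.16953364],[-0.0,0.828,-0.561,-0.0])]
rz=lambda a:Rn.from_rotvec([0,0,a]).as_matrix(); ry=lambda a:Rn.from_rotvec([0,a,0]).as_matrix()
def fk(j,s,pr,frames=False):
    h,L1,a,L2,aw,Lt,o7,o1=pr
    j=np.array(j)*s
    P=[np.zeros(3)]; R=rz(j[0]+o1)@ry(j[1])@rz(j[2]); p=np.array([0,0,h]); P.append(p)
    p=p+R@[a,0,L1]; P.append(p); R=R@ry(j[3]); p=p+R@[-a,0,0]; R=R@rz(j[4]); p=p+R@[0,0,L2]; P.append(p)
    R=R@ry(j[5]); p=p+R@[aw,0,0]; R=R@rz(j[6]+o7); p=p+R@[0,0,Lt]; P.append(p)
    return (R,p,np.array(P)) if frames else (R,p)
def res(pr,s,S):
    o=[]
    for j,p,q in S:
        R,pp=fk(j,s,pr); Q=T(p,np.array(q)/np.linalg.norm(q))[:3,:3]; o+=list((pp-p)*10)+list((R-Q).ravel())
    return np.array(o)
if __name__=='__main__':
    s=env.read_state(); S.append((list(s['joint_positions']),s['position'],s['orientation']))
    out=[]
    for sg in itertools.product([1,-1],repeat=4):
        s=np.array([sg[0],1,sg[1],1,sg[2],1,sg[3]])
        for o7 in (0,1.57,3.14,-1.57):
            r=least_squares(res,[.33,.4,0,.4,0,.2,o7,0],args=(s,S)); out.append((r.cost,s,r.x))
    out.sort(key=lambda t:t[0])
    for o in out[:4]: print(o[0],o[1],o[2].round(3))
    np.savez('kin.npz',s=out[0][1],pr=out[0][2])
E
python3 kin.py
```

```text
0.0008579645142938329 [-1  1 -1  1 -1  1 -1] [ 0.746  0.472  0.015  0.482 -0.014  0.754 -3.203 -0.062]
0.0008579645142938418 [-1  1 -1  1 -1  1 -1] [ 0.746  0.472  0.015  0.482 -0.014  0.754  3.08  -0.062]
0.000857964514293989 [-1  1 -1  1 -1  1 -1] [ 0.746  0.472  0.015  0.482 -0.014  0.754 -3.203 -0.062]
0.0008579645142939931 [-1  1 -1  1 -1  1 -1] [ 0.746  0.472  0.015  0.482 -0.014  0.754  3.08  -0.062]
```

Run:
```python
from h import *
import pickle
# hole centre from the wrist picture w4 (handle top z=.172)
c=env.get_calibration('wrist'); print('hole',plane(c,[[326.2,160.5]],.172)); np.savez('hole.npz',a=plane(c,[[326.2,160.5]],.172))
x,y,psi,q=np.load('fit.npz')['m']; print('hole by fit',x-.07*np.cos(psi),y-.07*np.sin(psi))
px,py,a=np.load('fit.npz')['p']; z=np.array([np.cos(a),np.sin(a),0]); Y=np.cross(z,[0,0,1]); 
b=np.array([px,py,0])+.0225*z; print('body',b,Y)
A=cur(); B=A.copy(); B[2,3]=.27; print(rows(A,B,5))
C=Tax(b+[0,0,.15],Y,[0,0,-1]); print(rows(B,C,25)); print(B[:3,3],C[:3,3])
```

```text
hole [[0.57274357 0.13420143 0.172     ]]
hole by fit 0.5716768177087068 0.13408116131186346
body [ 0.48333769 -0.08053366  0.        ] [ 0.54517064  0.8383251  -0.        ]
(5, array([-0.   ,  0.   , -0.804]), array([-0., -0., -0.]))
(25, array([-0.016,  0.391,  0.192]), array([-0.   ,  0.   , -1.002]))
[0.5195318  0.11509777 0.27      ] [ 0.48333769 -0.08053366  0.15      ]
```

arm_command --plan '[[[0, 0, -0.8], [0, 0, 0], 0.2], [[0, 0, -0.8], [0, 0, 0], 0.2], [[0, 0, -0.8], [0, 0, 0], 0.2], [[0, 0, -0.8], [0, 0, 0], 1], [[0, 0, -0.8], [0, 0, 0], 1]]'

```text
t: 7.07
position: [0.5195, 0.1148, 0.2704]
orientation: [0.0, 0.828, -0.561, -0.0]
wrist_force: [0.5, 0.4, -0.2]
grip_width: 0.864
```

arm_command --plan '[[[-0.02, 0.39, 0.19], [0, 0, -1], 1], [[-0.02, 0.39, 0.19], [0, 0, -1], 1], [[-0.02, 0.39, 0.19], [0, 0, -1], 1], [[-0.02, 0.39, 0.19], [0, 0, -1], 1], [[-0.02, 0.39, 0.19], [0, 0, -1], 1], [[-0.02, 0.39, 0.19], [0, 0, -1], 1], [[-0.02, 0.39, 0.19], [0, 0, -1], 1], [[-0.02, 0.39, 0.19], [0, 0, -1], 1], [[-0.02, 0.39, 0.19], [0, 0, -1], 1], [[-0.02, 0.39, 0.19], [0, 0, -1], 1], [[-0.02, 0.39, 0.19], [0, 0, -1], 1], [[-0.02, 0.39, 0.19], [0, 0, -1], 1]]'

```text
t: 8.07
position: [0.4419, 0.0336, 0.2124]
orientation: [-0.0, 0.998, -0.07, -0.0]
wrist_force: [0.3, -0.0, 0.7]
grip_width: 1.001
```

arm_command --plan '[[[-0.02, 0.39, 0.19], [0, 0, -1], 1], [[-0.02, 0.39, 0.19], [0, 0, -1], 1], [[-0.02, 0.39, 0.19], [0, 0, -1], 1], [[-0.02, 0.39, 0.19], [0, 0, -1], 1], [[-0.02, 0.39, 0.19], [0, 0, -1], 1], [[-0.02, 0.39, 0.19], [0, 0, -1], 1], [[-0.02, 0.39, 0.19], [0, 0, -1], 1], [[-0.02, 0.39, 0.19], [0, 0, -1], 1], [[-0.02, 0.39, 0.19], [0, 0, -1], 1], [[-0.02, 0.39, 0.19], [0, 0, -1], 1], [[-0.02, 0.39, 0.19], [0, 0, -1], 1], [[-0.02, 0.39, 0.19], [0, 0, -1], 1]]'

```text
t: 9.07
position: [0.4739, -0.0738, 0.1553]
orientation: [-0.0, 0.899, 0.438, -0.0]
wrist_force: [-0.2, -0.5, -0.0]
grip_width: 1.003
```

Run:
```python
from h import *
s=env.read_state(); print(s['t'],s['joint_positions'].round(3)); print(cur().round(4))
c=env.get_calibration('wrist');im=env.camera('wrist'); np.save('w5.npy',im); cv2.imwrite('pics/w5.png',im[:,:,::-1]); import pickle; pickle.dump(c,open('w5.pkl','wb'))
```

```text
9.0667 [-0.692  0.224  0.844  2.111 -0.215  0.893  1.183]
[[ 6.158e-01  7.879e-01 -4.000e-04  4.739e-01]
 [ 7.879e-01 -6.158e-01  0.000e+00 -7.380e-02]
 [-2.000e-04 -3.000e-04 -1.000e+00  1.553e-01]
 [ 0.000e+00  0.000e+00  0.000e+00  1.000e+00]]
```

View pics/w5.png

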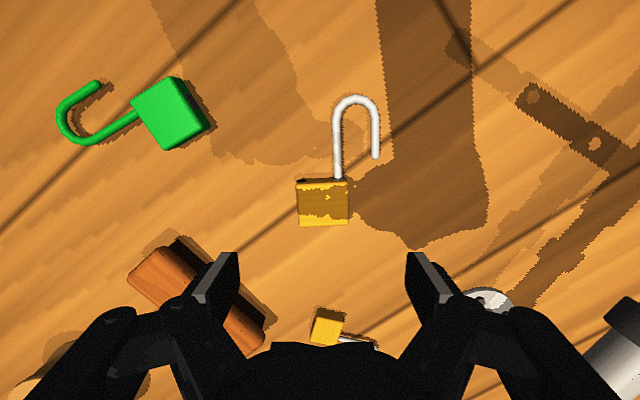

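The wrist view shows the large brass padlock with its body at (323,205) and its shackle up to (356,97). The green one is at (170,113), the small brass one at (328,325) and the brush at (195,295).

Run:
```python
from h import *
im=np.load('w5.npy'); crop(im,285,85,395,235,5,'pics/w5a.png',10)
```

```text
(no output)
```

View pics/w5a.png

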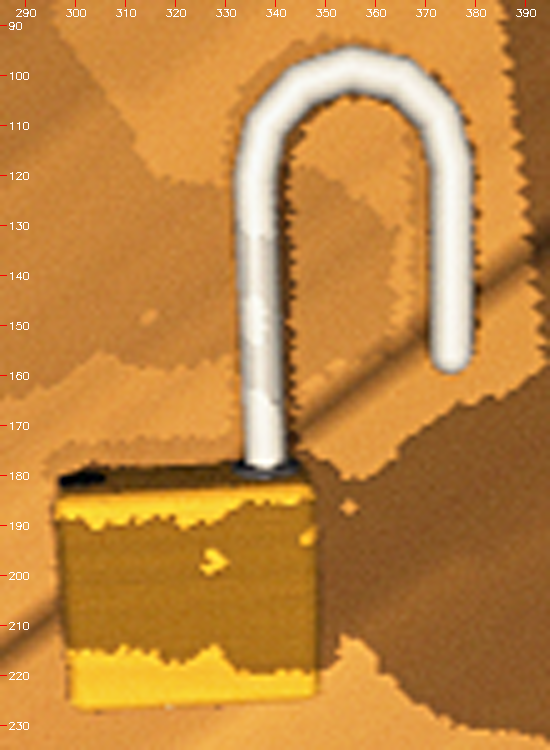

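```bash
cat > plk.py <<'E'
from h import *
import pickle
from scipy.optimize import least_squares
cw=pickle.load(open('w5.pkl','rb'))
def pl(p,pts):
    x,y,a=p[:3]; z=np.array([np.cos(a),np.sin(a),0]); X=np.array([0,0,1.]); Y=np.cross(z,X)
    return np.array([[x,y,.012]+X*q[0]+Y*q[1]+z*q[2] for q in pts])
pts=[[.012,-.025,0],[.012,.025,0],[.012,.025,.045],[.012,-.025,.045],[0,.052,.062],[0,.034,.118]]
pwk=np.array([[299.5,226.5],[348.5,223.5],[348,182.5],[296.5,185.5],[375,158.5],[355.5,99.5]])
r=least_squares(lambda p:(proj(cw,pl(p,pts))-pwk).ravel(),[.5,-.09,2.6]); print(r.x.round(4),r.fun.round(1))
p=r.x; np.savez('pl.npz',p=p)
b=pl(p,[[0,0,.0225]])[0]; Y=pl(p,[[0,1,.0225]])[0]-b; A=cur(); print('body',b,Y)
C=Tax([b[0],b[1],.016],Y,[0,0,-1]); print(rows(A,C,7))
E
python3 plk.py
```

```text
[ 0.5028 -0.0922  2.5332] [-0.6  1.7  1.2  2.2  0.6 -1.3 -1.3 -1.6  0.3  0.9 -0.1 -1.2]
body [ 0.48434868 -0.07929865  0.012     ] [0.57158672 0.82054167 0.        ]
(7, array([0.015, 0.056, 0.795]), array([ 0.003,  0.002, -0.088]))
```

arm_command --plan '[[[0.01, 0.06, 0.79], [0, 0, -0.09], 1], [[0.01, 0.06, 0.79], [0, 0, -0.09], 1], [[0.01, 0.06, 0.79], [0, 0, -0.09], 1], [[0.01, 0.06, 0.79], [0, 0, -0.09], 1], [[0.01, 0.06, 0.79], [0, 0, -0.09], 1], [[0.01, 0.06, 0.79], [0, 0, -0.09], 1], [[0.01, 0.06, 0.75], [0, 0, -0.09], 1], [[0, 0, 0], [0, 0, 0], -1], [[0, 0, 0], [0, 0, 0], -1], [[0, 0, 0], [0, 0, 0], -1], [[0, 0, 0], [0, 0, 0], -1], [[0, 0, 0], [0, 0, 0], -1]]' --force 50

```text
t: 10.12
position: [0.4844, -0.0784, 0.0197]
orientation: [0.001, 0.887, 0.461, 0.001]
wrist_force: [0.4, -0.4, 1.4]
grip_width: 0.574
```

Run:
```python
from h import *
s=env.read_state(); print(s['t'],s['joint_positions'].round(3),s['wrist_force'],s['grip_width']); print(cur().round(4))
```

```text
10.1167 [-0.474  0.508  0.637  2.143 -0.508  0.639  1.477] [ 0.4424019  -0.36811141  1.42524359] 0.5739695709951216
[[ 0.5753  0.8179  0.0025  0.4844]
 [ 0.818  -0.5753  0.     -0.0784]
 [ 0.0015  0.002  -1.      0.0197]
 [ 0.      0.      0.      1.    ]]
```

```bash
cat > ik.py <<'E'
from h import *
from kin import fk,S
import kin
from scipy.optimize import least_squares
s=np.array([-1,1,-1,1,-1,1,-1])
lo=np.array([-2.61,-.41,-1.48,0,-1.57,.05,-2.85]); hi=np.array([2.61,2.15,1.57,2.5,4.71,1.97,2.85])
def fitpr(Lt):
    S2=[(j,np.array(p),q) for j,p,q in S]+[([-0.692,0.224,0.844,2.111,-0.215,0.893,1.183],[.4739,-.0738,.1553],[0,.899,.438,0])]
    def f(v): return kin.res(np.r_[v[0],v[1],v[2],v[3],v[4],Lt,np.pi if o7 else 0,0],s,S2)
    best=None
    for o7 in (0,1):
        r=least_squares(f,[Lt,.47,0,.48,0]); 
        if best is None or r.cost<best[0]: best=(r.cost,np.r_[r.x,Lt,np.pi if o7 else 0,0])
    return best
def ik(Tg,pr,j0,n=30):
    best=None; rng=np.random.default_rng(0)
    for k in range(n):
        x0=np.clip(np.array(j0)+(0 if k==0 else rng.normal(0,.5,7)),lo+.02,hi-.02)
        def f(j):
            R,p=fk(j,s,pr); return np.r_[(p-Tg[:3,3])*10,(R-Tg[:3,:3]).ravel(),.003*(j-j0)]
        r=least_squares(f,x0,bounds=(lo,hi),max_nfev=200)
        R,p=fk(r.x,s,pr); e=(np.linalg.norm(p-Tg[:3,3])*1e3,np.degrees(np.arccos(np.clip((np.trace(R.T@Tg[:3,:3])-1)/2,-1,1))))
        key=(e[0]>2 or e[1]>1, np.linalg.norm(r.x-j0))
        if best is None or key<best[0]: best=(key,r.x,e)
    return best
E
python3 - <<'E'
from ik import *
j0=np.array([-0.474,0.508,0.637,2.143,-0.508,0.639,1.477])
for Lt in (.22,.28,.34):
    c,pr=fitpr(Lt); print(Lt,c,pr.round(3))
    for (x,y,az) in ((.45,-.06,90),(.45,-.06,110),(.5,-.06,110),(.5,-.03,90)):
        a=np.radians(az); zp=np.array([np.cos(a),np.sin(a),0]); yp=np.cross(zp,[0,0,1])
        for nm,dirn in (('lie45',-zp*np.sin(np.pi/4)-np.array([0,0,.707])),('stand45',zp*.707-np.array([0,0,.707]))):
            b=ik(Tax([x,y,.025],yp,dirn),pr,j0,8); print(x,y,az,nm,b[1].round(2),np.round(b[2],1))
E
```

```text
0.22 0.08797883658265686 [ 0.284  0.41  -0.041  0.454 -0.141  0.22   3.142  0.   ]
0.45 -0.06 90 lie45 [-1.31  1.23  1.06  2.15 -0.51  0.65 -0.01] [0. 0.]
0.45 -0.06 90 stand45 [-0.11  0.58  0.5   2.   -1.05  1.28  1.04] [0. 0.]
0.45 -0.06 110 lie45 [-1.29  1.27  0.93  2.25 -0.69  0.25  0.33] [0. 0.]
0.45 -0.06 110 stand45 [-0.11  0.64  0.5   1.88 -0.84  1.44  1.19] [0. 0.]
0.5 -0.06 110 lie45 [-1.21  1.29  0.97  2.14 -0.64  0.3   0.34] [0. 0.]
0.5 -0.06 110 stand45 [-0.08  0.7   0.46  1.76 -0.85  1.47  1.14] [0. 0.]
0.5 -0.03 90 lie45 [-1.27  1.23  1.08  2.02 -0.45  0.75 -0.06] [0. 0.]
0.5 -0.03 90 stand45 [-0.13  0.63  0.44  1.91 -1.09  1.25  0.96] [0. 0.]
0.28 0.08772164730429689 [ 0.344  0.41  -0.041  0.454 -0.14   0.28   3.142  0.   ]
0.45 -0.06 90 lie45 [-1.37  1.23  1.03  2.12 -0.48  0.71 -0.11] [0. 0.]
0.45 -0.06 90 stand45 [-0.01  0.66  0.49  1.94 -1.03  1.32  1.1 ] [0. 0.]
0.45 -0.06 110 lie45 [-1.4   1.28  0.92  2.25 -0.66  0.31  0.19] [0. 0.]
0.45 -0.06 110 stand45 [-0.02  0.72  0.49  1.8  -0.83  1.47  1.24] [0. 0.]
0.5 -0.06 110 lie45 [-1.31  1.31  0.96  2.14 -0.62  0.35
[... 200 characters left out ...]
  1.86 -1.07  1.29  1.02] [0. 0.]
0.34 0.08747473814772933 [ 0.404  0.41  -0.041  0.455 -0.14   0.34   3.142  0.   ]
0.45 -0.06 90 lie45 [-1.42  1.23  1.    2.07 -0.45  0.77 -0.2 ] [0. 0.]
0.45 -0.06 90 stand45 [ 0.08  0.73  0.49  1.87 -1.    1.35  1.15] [0. 0.]
0.45 -0.06 110 lie45 [-1.51  1.29  0.9   2.25 -0.62  0.38  0.07] [0. 0.]
0.45 -0.06 110 stand45 [ 0.06  0.8   0.47  1.7  -0.81  1.49  1.27] [0. 0.]
0.5 -0.06 110 lie45 [-1.4   1.32  0.94  2.14 -0.59  0.41  0.11] [0. 0.]
0.5 -0.06 110 stand45 [ 0.08  0.86  0.44  1.58 -0.82  1.52  1.21] [0. 0.]
0.5 -0.03 90 lie45 [-1.35  1.24  1.01  1.93 -0.4   0.86 -0.23] [0. 0.]
0.5 -0.03 90 stand45 [ 0.04  0.76  0.43  1.8  -1.04  1.32  1.07] [0. 0.]
```

Run:
```python
from h import *
c=env.get_calibration('top'); print(plane(c,[[345,269],[359,270],[345,285],[387,206],[378,250],[396,252],[450,232],[373,133],[362,193]],[.02,.02,.02,.04,.04,.04,.05,.11,.02]).round(3))
A=cur(); B=A.copy(); B[2,3]+=.05
a=np.radians(112); zp=np.array([np.cos(a),np.sin(a),0]); yp=np.cross(zp,[0,0,1]); C=Tax([.465,-.06,B[2,3]],yp,[0,0,-1])
print(rows(A,B,2),rows(B,C,7))
```

```text
[[ 0.356 -0.116  0.02 ]
 [ 0.354 -0.162  0.02 ]
 [ 0.305 -0.117  0.02 ]
 [ 0.564 -0.249  0.04 ]
 [ 0.42  -0.22   0.04 ]
 [ 0.415 -0.279  0.04 ]
 [ 0.482 -0.455  0.05 ]
 [ 0.787 -0.191  0.11 ]
 [ 0.608 -0.169  0.02 ]]
(2, array([ 0.001,  0.002, -1.   ]), array([-0., -0.,  0.])) (7, array([-0.015, -0.154, -0.   ]), array([ 0.003, -0.003,  0.939]))
```

arm_command --plan '[[[0, 0, -1], [0, 0, 0], -1], [[0, 0, -1], [0, 0, 0], -1], [[-0.02, -0.15, 0], [0, 0, 0.94], -1], [[-0.02, -0.15, 0], [0, 0, 0.94], -1], [[-0.02, -0.15, 0], [0, 0, 0.94], -1], [[-0.02, -0.15, 0], [0, 0, 0.94], -1], [[-0.02, -0.15, 0], [0, 0, 0.94], -1], [[-0.02, -0.15, 0], [0, 0, 0.94], -1], [[-0.02, -0.15, 0], [0, 0, 0.94], -1], [[0, 0, 0.9], [0, 0, 0], -1], [[0, 0, 0.7], [0, 0, 0], -1], [[0, 0, 0.36], [0, 0, 0], -1]]'

```text
t: 11.12
position: [0.4627, -0.0599, 0.0189]
orientation: [-0.001, 0.982, 0.191, -0.001]
wrist_force: [-21.8, 3.8, 76.8]
grip_width: 0.569
```

Run:
```python
from h import *
s=env.read_state(); print(s['t'],s['joint_positions'].round(3),s['wrist_force'],s['grip_width']); print(cur().round(4))
```

```text
11.1167 [-0.623  0.52   0.765  2.198 -0.61   0.647  0.966] [-21.76980823   3.7858229   76.77843281] 0.5686821670462132
[[ 0.9267  0.3757 -0.0027  0.4627]
 [ 0.3757 -0.9267  0.0017 -0.0599]
 [-0.0018 -0.0026 -1.      0.0189]
 [ 0.      0.      0.      1.    ]]
```

arm_command --plan '[[[0, 0, -0.06], [0, 0, 0], -1], [[0, 0, 0], [0, 0, 0], 0.4], [[0, 0, 0], [0, 0, 0], 0.4], [[0, 0, 0], [0, 0, 0], 0.6], [[0, 0, -0.6], [0, 0, 0], 1], [[0, 0, -1], [0, 0, 0], 1], [[0, 0, -1], [0, 0, 0], 1], [[0, 0, -1], [0, 0, 0], 1], [[0, 0, 0], [0, 0, 0], 1]]'

```text
t: 11.87
position: [0.4676, -0.0616, 0.1152]
orientation: [0.0, 0.982, 0.19, 0.005]
wrist_force: [1.1, -0.6, -0.2]
grip_width: 1.0
```

Run:
```python
from h import *
s=env.read_state(); print(s['t'],s['joint_positions'].round(3),s['wrist_force'],s['grip_width']); print(cur().round(4))
c=env.get_calibration('wrist');im=env.camera('wrist'); np.save('w5.npy',im); import pickle; pickle.dump(c,open('w5.pkl','wb'))
cv2.imwrite('pics/w6.png',im[:,:,::-1])
```

```text
11.8667 [-0.813  0.336  0.977  2.165 -0.389  0.814  0.792] [ 1.09060942 -0.56561296 -0.21919297] 1.0002545836826564
[[ 0.9274  0.3739  0.0089  0.4676]
 [ 0.3739 -0.9275  0.0015 -0.0616]
 [ 0.0089  0.0019 -1.      0.1152]
 [ 0.      0.      0.      1.    ]]
```

View pics/w6.png

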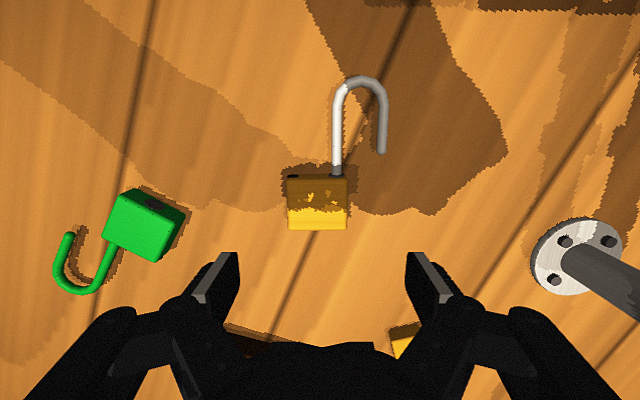

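Run:
```python
from h import *
im=np.load('w5.npy'); crop(im,275,65,395,240,4,'pics/w6a.png',10)
```

```text
(no output)
```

View pics/w6a.png

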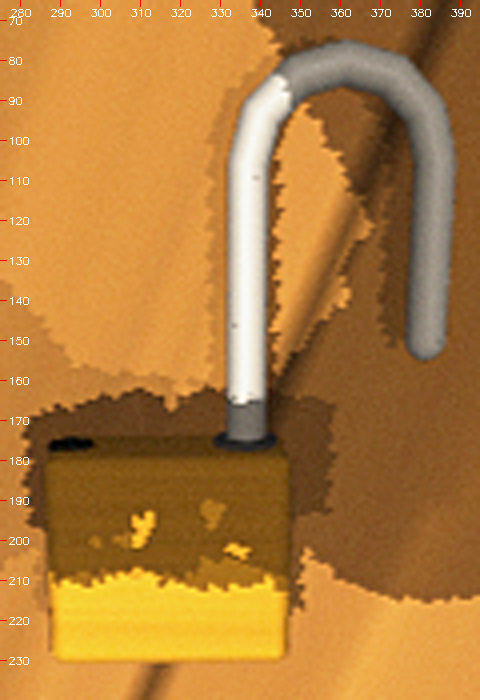

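```bash
cat > plk2.py <<'E'
from plk import pl,pts,proj,least_squares,cw
from h import *
pwk=np.array([[288,230],[346.5,229.5],[347.5,179.5],[286.5,180],[381.5,152.5],[362,81]])
r=least_squares(lambda p:(proj(cw,pl(p,pts))-pwk).ravel(),[.47,-.08,1.95]); print(r.x.round(4),r.fun.round(1))
p=r.x; np.savez('pl.npz',p=p)
b=pl(p,[[0,0,.024]])[0]; Y=pl(p,[[0,1,.024]])[0]-b; a=p[2]; Z=np.array([np.cos(a),np.sin(a),0]); A=cur(); print('body',b,Y)
s=np.sqrt(.5); d=-Z*s-np.array([0,0,s])
g=np.array([b[0],b[1],.020]); Gp=Tax(g,Y,d); Pre=Tax(g-.075*d,Y,d)
print(rows(A,Pre,10)); print(Pre[:3,3]); print(rows(Pre,Gp,4)); np.savez('g.npz',G=Gp,P=Pre)
E
python3 plk2.py 2>&1 | grep -v "^\[ 0.50"
```

```text
[ 0.4789 -0.0841  2.0086] [ -7.1  11.2   3.3  11.1   2.6   0.2  -8.9   0.6   6.8  -1.5   3.2 -15.3]
body [ 0.4693487  -0.06368109  0.012     ] [0.90568591 0.42394934 0.        ]
(7, array([0.007, 0.021, 0.557]), array([ 0.002, -0.011, -0.088]))
[ 0.4736 -0.0811  1.9588] [-0.4  1.2  0.9  1.3  1.3 -1.1 -1.2 -1.3 -0.3  1.8 -0.3 -1.3]
body [ 0.4645266  -0.05890076  0.012     ] [0.9256762  0.37831675 0.        ]
(10, array([-0.005, -0.272,  0.077]), array([-0.899, -0.005, -0.007]))
[ 0.44446332 -0.00980937  0.07303301]
(4, array([-0.  ,  0.  ,  0.75]), array([0., 0., 0.]))
```

arm_command --plan '[[[0, -0.27, 0.08], [-0.9, 0, 0], 1], [[0, -0.27, 0.08], [-0.9, 0, 0], 1], [[0, -0.27, 0.08], [-0.9, 0, 0], 1], [[0, -0.27, 0.08], [-0.9, 0, 0], 1], [[0, -0.27, 0.08], [-0.9, 0, 0], 1], [[0, -0.27, 0.08], [-0.9, 0, 0], 1], [[0, -0.27, 0.08], [-0.9, 0, 0], 1], [[0, -0.27, 0.08], [-0.9, 0, 0], 1], [[0, -0.27, 0.08], [-0.9, 0, 0], 1], [[0, -0.27, 0.08], [-0.9, 0, 0], 1], [[0, 0, 0], [0, 0, 0], 1]]'

```text
t: 12.83
position: [0.4426, -0.0087, 0.0673]
orientation: [0.381, 0.904, 0.182, 0.072]
wrist_force: [0.1, 0.3, -0.3]
grip_width: 1.002
```

Run:
```python
from h import *
s=env.read_state(); print(s['t'],s['joint_positions'].round(3),s['wrist_force'],s['grip_width']); g=np.load('g.npz'); A=cur(); print(rows(A,g['P'],1),rows(A,g['G'],4))
im=env.camera('side'); crop(im,20,60,420,320,2,'pics/s7.png')
```

```text
12.8333 [-1.606  0.953  1.182  2.337 -0.154  0.509 -0.028] [ 0.05930621  0.33142016 -0.26650372] 1.0019247112097345
(1, array([ 0.051,  0.213, -0.111]), array([0.122, 0.032, 0.11 ])) (4, array([0.014, 0.048, 0.722]), array([0.031, 0.008, 0.027]))
```

View pics/s7.png

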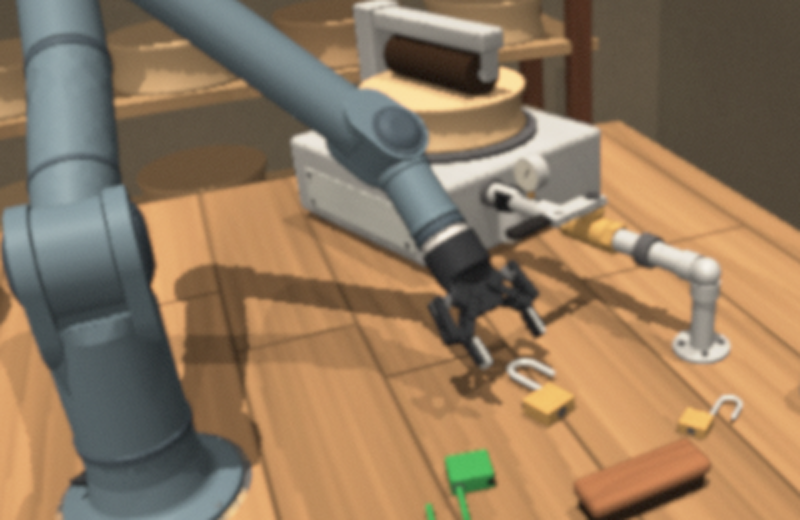

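The tilted pose was reached. The fingers are in front of the padlock on its shackle side, and the handle stays at off.

arm_command --plan '[[[0.01, 0.05, 0.72], [0.03, 0.01, 0.03], 1], [[0.01, 0.05, 0.72], [0.03, 0.01, 0.03], 1], [[0.01, 0.05, 0.72], [0.03, 0.01, 0.03], 1], [[0.01, 0.05, 0.72], [0.03, 0.01, 0.03], 1], [[0, 0, 0], [0, 0, 0], 1], [[0, 0, 0], [0, 0, 0], 1]]'

```text
t: 13.38
position: [0.4639, -0.0615, 0.023]
orientation: [0.369, 0.911, 0.17, 0.075]
wrist_force: [0.4, 0.5, 0.6]
grip_width: 1.001
```

Run:
```python
from h import *
s=env.read_state(); print(s['t'],s['position'],s['joint_positions'].round(3),s['wrist_force'],s['grip_width']); g=np.load('g.npz'); A=cur(); print(rows(A,g['G'],1))
im=env.camera('wrist'); cv2.imwrite('pics/w8.png',im[:,:,::-1])
```

```text
13.3833 [ 0.4639151  -0.06149799  0.0230341 ] [-1.387  0.987  1.065  2.334 -0.178  0.332  0.003] [0.44763831 0.45050126 0.62917322] 1.001124578466545
(1, array([ 0.059, -0.148,  0.026]), array([-0.156,  0.022, -0.205]))
```

View pics/w8.png

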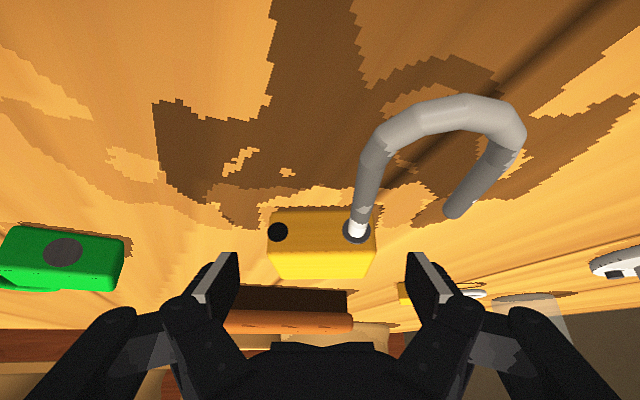

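arm_command --plan '[[[0.06, -0.13, 0.05], [-0.15, 0, -0.2], 1], [[0, 0, 0], [0, 0, 0], 0], [[0, 0, 0], [0, 0, 0], -1], [[0, 0, 0], [0, 0, 0], -1], [[0, 0, 0], [0, 0, 0], -1], [[0, 0, 0], [0, 0, 0], -1], [[0, 0, 0], [0, 0, 0], -1], [[0, 0, 0], [0, 0, 0], -1]]' --force 60

```text
t: 14.1
position: [0.4654, -0.0577, 0.0195]
orientation: [0.377, 0.906, 0.18, 0.074]
wrist_force: [-3.1, 3.7, 4.8]
grip_width: 0.574
```

Run:
```python
from h import *
s=env.read_state(); print(s['t'],s['position'],s['joint_positions'].round(3),s['wrist_force'],s['grip_width']); g=np.load('g.npz'); A=cur(); print(rows(A,g['G'],1)); np.savez('gr.npz',A=A)
p=np.load('pl.npz')['p']; Z=np.array([np.cos(p[2]),np.sin(p[2]),0]); 
print('tilt from down deg',np.degrees(np.arccos(-A[2,2])), 'tool z',A[:3,2], 'x.z',A[2,0])
```

```text
14.1 [ 0.46544034 -0.05767056  0.01953851] [-1.399e+00  1.012e+00  1.057e+00  2.328e+00 -1.770e-01  3.330e-01
 -1.000e-03] [-3.08720776  3.65921057  4.7873431 ] 0.5738439660041684
(1, array([-0.053,  0.035,  0.009]), array([ 0.032, -0.01 ,  0.053]))
tilt from down deg 45.16216440518436 tool z [ 0.2691105  -0.65605627 -0.70510263] x.z -0.0026493465889186607
```

```bash
cat > st.py <<'E'
from h import *
p=np.load('pl.npz')['p']; Z=np.array([np.cos(p[2]),np.sin(p[2]),0]); X=np.array([0,0,1.]); Y=np.cross(Z,X)
P=np.eye(4); P[:3,:3]=np.c_[X,Y,Z]; P[:3,3]=[p[0],p[1],.012]
A=np.load('gr.npz')['A']; PT=np.linalg.inv(P)@A   # tool in padlock frame
def stand(x,y,z,az):
    M=np.eye(4); y_=np.array([np.cos(az),np.sin(az),0]); z_=np.array([0,0,1.]); M[:3,:3]=np.c_[np.cross(y_,z_),y_,z_]; M[:3,3]=[x,y,z]; return M@PT
if __name__=='__main__':
    print(PT.round(4)); C=cur()
    az=np.arctan2(Y[1],Y[0])
    L=C.copy(); L[2,3]+=.12; L[0,3]-=.0; print('lift',rows(C,L,5))
    U=stand(.47,-.05,.11,az); print('pitch',rows(L,U,19)); D=stand(.47,-.05,.004,az); print('down',rows(U,D,5)); print(U.round(3),D[:3,3])
E
python3 st.py
```

```text
[[-2.600e-03  7.091e-01 -7.051e-01  7.500e-03]
 [ 1.000e+00  4.600e-03  9.000e-04  1.300e-03]
 [ 3.900e-03 -7.051e-01 -7.091e-01  2.480e-02]
 [ 0.000e+00  0.000e+00  0.000e+00  1.000e+00]]
lift (5, array([-0.003,  0.681, -0.677]), array([0., 0., 0.]))
pitch (19, array([0.018, 0.005, 0.011]), array([0.947, 0.004, 0.001]))
down (5, array([-0.003,  0.598,  0.601]), array([-0.,  0., -0.]))
[[ 0.925  0.273 -0.266  0.474]
 [ 0.381 -0.655  0.653 -0.056]
 [ 0.004 -0.705 -0.709  0.135]
 [ 0.     0.     0.     1.   ]] [ 0.47406573 -0.05648216  0.02879309]
```

arm_command --plan '[[[0, 0.34, -0.34], [0, 0, 0], -1], [[0, 0.68, -0.68], [0, 0, 0], -1], [[0, 0.68, -0.68], [0, 0, 0], -1], [[0, 0.68, -0.68], [0, 0, 0], -1], [[0, 0.68, -0.68], [0, 0, 0], -1], [[0, 0.34, -0.34], [0, 0, 0], -1], [[0, 0, 0], [0, 0, 0], -1]]'

```text
t: 14.68
position: [0.4663, -0.0571, 0.1407]
orientation: [0.376, 0.906, 0.179, 0.075]
wrist_force: [-0.2, 1.2, -2.8]
grip_width: 0.569
```

arm_command --plan '[[[0.02, 0, 0.01], [0.95, 0, 0], -1], [[0.02, 0, 0.01], [0.95, 0, 0], -1], [[0.02, 0, 0.01], [0.95, 0, 0], -1], [[0.02, 0, 0.01], [0.95, 0, 0], -1], [[0.02, 0, 0.01], [0.95, 0, 0], -1], [[0.02, 0, 0.01], [0.95, 0, 0], -1], [[0.02, 0, 0.01], [0.95, 0, 0], -1], [[0.02, 0, 0.01], [0.95, 0, 0], -1], [[0.02, 0, 0.01], [0.95, 0, 0], -1], [[0.02, 0, 0.01], [0.95, 0, 0], -1]]'

```text
t: 15.52
position: [0.4697, -0.056, 0.1366]
orientation: [-0.023, 0.981, 0.195, -0.005]
wrist_force: [-0.2, -1.2, -4.0]
grip_width: 0.567
```

Run:
```python
from st import *
s=env.read_state(); print(s['t'],s['position'],s['joint_positions'].round(3),s['wrist_force'],s['grip_width']); C=cur(); az=np.arctan2(Y[1],Y[0]); U=stand(.47,-.05,.11,az); print(rows(C,U,9))
```

```text
15.5167 [ 0.46966207 -0.0559594   0.13656747] [-0.813  0.317  0.995  2.126 -0.389  0.904  0.806] [-0.15392196 -1.17178344 -4.01421061] 0.5669028808256521
(9, array([0.017, 0.012, 0.004]), array([ 0.937,  0.008, -0.002]))
```

arm_command --plan '[[[0.02, 0.01, 0], [0.94, 0, 0], -1], [[0.02, 0.01, 0], [0.94, 0, 0], -1], [[0.02, 0.01, 0], [0.94, 0, 0], -1], [[0.02, 0.01, 0], [0.94, 0, 0], -1], [[0.02, 0.01, 0], [0.94, 0, 0], -1], [[0.02, 0.01, 0], [0.94, 0, 0], -1], [[0.02, 0.01, 0], [0.94, 0, 0], -1], [[0.02, 0.01, 0], [0.94, 0, 0], -1], [[0.02, 0.01, 0], [0.94, 0, 0], -1], [[0, 0, 0], [0, 0, 0], -1], [[0, 0, 0], [0, 0, 0], -1]]'

```text
t: 16.43
position: [0.4745, -0.0577, 0.134]
orientation: [-0.372, 0.908, 0.178, -0.076]
wrist_force: [0.1, 0.5, -2.6]
grip_width: 0.572
```

Run:
```python
from st import *
s=env.read_state(); print(s['t'],s['position'],s['joint_positions'].round(3),s['wrist_force'],s['grip_width']); C=cur(); az=np.arctan2(Y[1],Y[0]); U=stand(.47,-.05,.11,az); print(rows(C,U,1)); print(rows(C,stand(.47,-.05,.006,az),6))
im=env.camera('side'); crop(im,220,100,420,310,3,'pics/s9.png')
im=env.camera('wrist'); cv2.imwrite('pics/w9.png',im[:,:,::-1])
```

```text
16.4333 [ 0.4744587  -0.05768493  0.13397003] [-0.172  0.673  0.696  1.838 -0.821  1.584  1.291] [ 0.07307776  0.50239815 -2.615063  ] 0.5715583413497917
(1, array([ 0.003, -0.059,  0.012]), array([ 0.048,  0.076, -0.097]))
(6, array([0.002, 0.478, 0.495]), array([ 0.008,  0.013, -0.016]))
```

View pics/s9.png

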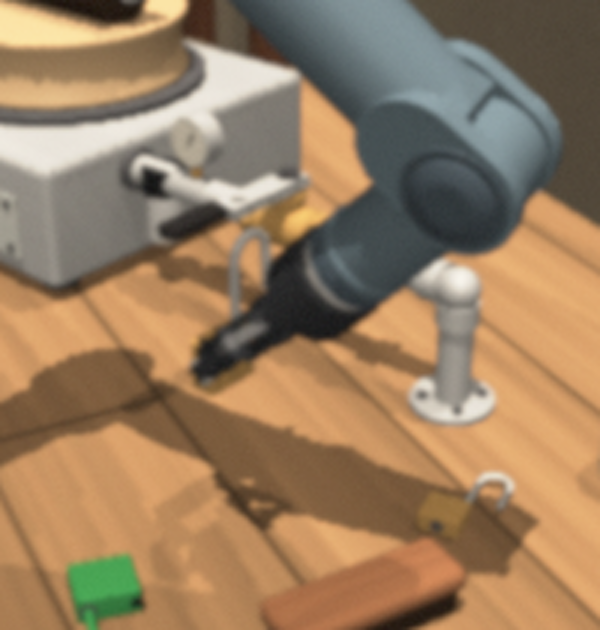

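View pics/w9.png

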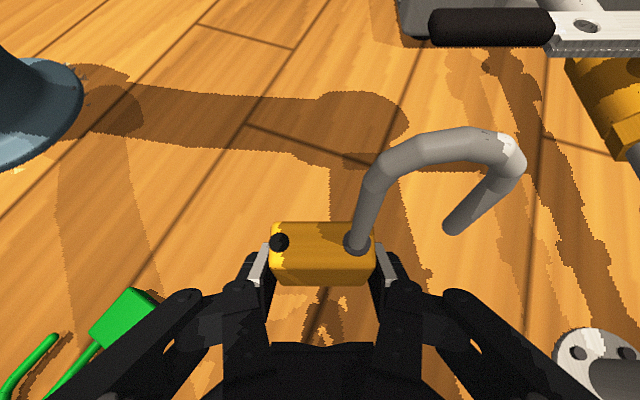

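arm_command --plan '[[[0, 0.48, 0.5], [0, 0, 0], -1], [[0, 0.48, 0.5], [0, 0, 0], -1], [[0, 0.48, 0.5], [0, 0, 0], -1], [[0, 0.48, 0.5], [0, 0, 0], -1], [[0, 0.48, 0.5], [0, 0, 0], -1], [[0, 0.48, 0.5], [0.04, 0.08, -0.1], -1], [[0, 0, 0], [0, 0, 0], -1]]'

```text
t: 17.12
position: [0.473, -0.0536, 0.0304]
orientation: [-0.375, 0.906, 0.182, -0.072]
wrist_force: [0.4, 1.0, -2.6]
grip_width: 0.573
```

Run:
```python
from st import *
s=env.read_state(); print(s['t'],s['position'],s['wrist_force'],s['moment']); C=cur(); az=np.arctan2(Y[1],Y[0]); print(rows(C,stand(.47,-.05,.006,az),1)); 
M=C@np.linalg.inv(PT); print(M.round(3))
```

```text
17.1167 [ 0.47301486 -0.05358721  0.03040782] [ 0.37534959  1.03142582 -2.6157879 ] [-1.07804075 -0.34740298  0.04858763]
(1, array([-0.006,  0.076, -0.098]), array([-0.012,  0.024,  0.05 ]))
[[ 0.383  0.924 -0.001  0.469]
 [-0.924  0.383 -0.002 -0.047]
 [-0.001  0.002  1.     0.006]
 [ 0.     0.     0.     1.   ]]
```

arm_command --plan '[[[0, 0.11, 0.11], [0, 0, 0], -1], [[0, 0, 0], [0, 0, 0], -1]]'

```text
t: 17.28
position: [0.4752, -0.055, 0.0292]
orientation: [-0.374, 0.906, 0.183, -0.07]
wrist_force: [0.4, -0.3, -1.5]
grip_width: 0.573
```

arm_command --plan '[[[0, 0.04, 0.04], [0, 0, 0], -1], [[0, 0, 0], [0, 0, 0], -1]]'

```text
t: 17.45
position: [0.4755, -0.0556, 0.028]
orientation: [-0.374, 0.906, 0.182, -0.07]
wrist_force: [1.1, -0.4, -3.5]
grip_width: 0.573
```

arm_command --plan '[[[0, 0.04, 0.04], [0, 0, 0], -1], [[0, 0, 0], [0, 0, 0], -1]]'

```text
t: 17.62
position: [0.4756, -0.0558, 0.0268]
orientation: [-0.375, 0.906, 0.182, -0.07]
wrist_force: [0.5, -1.4, 1.8]
grip_width: 0.572
```

arm_command --plan '[[[0, 0.03, 0.03], [0, 0, 0], -1], [[0, 0, 0], [0, 0, 0], -1]]'

```text
t: 17.78
position: [0.4756, -0.0558, 0.0267]
orientation: [-0.376, 0.906, 0.182, -0.07]
wrist_force: [0.1, -1.9, 5.8]
grip_width: 0.57
```

arm_command --plan '[[[0, 0.02, 0.02], [0, 0, 0], -1], [[0, 0, 0], [0, 0, 0], -1]]'

```text
t: 17.95
position: [0.4756, -0.0559, 0.0267]
orientation: [-0.376, 0.906, 0.182, -0.07]
wrist_force: [0.3, -2.4, 8.9]
grip_width: 0.572
```

Run:
```python
from st import *
s=env.read_state(); print(s['t'],s['position'],s['wrist_force'],s['moment']); C=cur(); 
M=C@np.linalg.inv(PT); print(M.round(4))
im=env.camera('side'); crop(im,260,180,360,260,7,'pics/s10.png')
```

```text
17.95 [ 0.47557221 -0.05586755  0.02669503] [ 0.32278307 -2.43628951  8.88051858] [0.14180941 0.44626385 0.110259  ]
[[ 0.3796  0.9251 -0.005   0.4716]
 [-0.9252  0.3795 -0.0056 -0.0493]
 [-0.0032  0.0067  1.      0.0019]
 [ 0.      0.      0.      1.    ]]
```

View pics/s10.png

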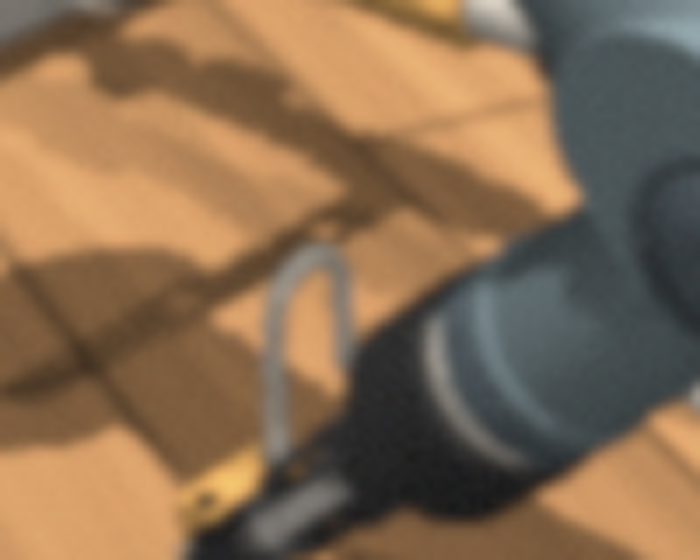

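arm_command --plan '[[[0, 0, 0], [0, 0, 0], 0.3], [[0, 0, 0], [0, 0, 0], 0.4], [[0, 0, 0], [0, 0, 0], 0.4], [[0, 0, 0], [0, 0, 0], 0.4], [[0, 0, -0.1], [0, 0, 0], 0.4], [[0, 0, -0.3], [0, 0, 0], 0.4], [[0, 0, -0.6], [0, 0, 0], 0.4], [[0, 0, -0.9], [0, 0, 0], 0.4], [[0, 0, -1], [0, 0, 0], 0.4], [[0, 0, -1], [0, 0, 0], 0.4], [[0, 0, -1], [0, 0, 0], 1], [[0, 0, -1], [0, 0, 0], 1]]'

```text
t: 19.0
position: [0.5142, -0.1542, 0.1305]
orientation: [-0.374, 0.907, 0.182, -0.07]
wrist_force: [0.5, 0.2, -0.3]
grip_width: 0.951
```

Run:
```python
from st import *
import pickle
s=env.read_state(); print(s['t'],s['position'],s['wrist_force'],s['joint_positions'].round(2)); 
c=env.get_calibration('wrist');im=env.camera('wrist'); cv2.imwrite('pics/w11.png',im[:,:,::-1]); np.save('w11.npy',im); pickle.dump(c,open('w11.pkl','wb'))
```

```text
19.0 [ 0.51418894 -0.15415255  0.13052628] [ 0.53578325  0.18044464 -0.2504369 ] [-0.01  0.8   0.7   1.63 -0.81  1.7   1.36]
```

View pics/w11.png

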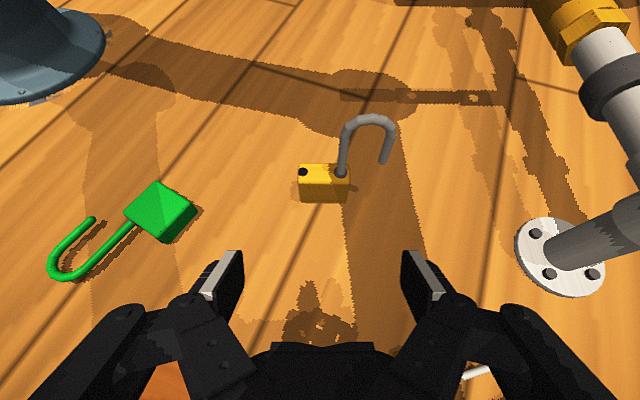

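Run:
```python
from h import *
C=cur(); x=np.array([np.cos(np.radians(22.3)),np.sin(np.radians(22.3)),0])
U=Tax([.51,-.13,.23],x,[0,0,-1]); print(rows(C,U,10))
a=np.radians(-67.7); V=Tax([.4864,-.0432,.20],[np.cos(a),np.sin(a),0],[0,0,-1]); print(rows(U,V,18))
```

```text
(10, array([ 0.023, -0.273, -0.309]), array([-0.886, -0.014,  0.005]))
(18, array([-0.129, -0.181,  0.067]), array([0., 0., 1.]))
```

arm_command --plan '[[[0.02, -0.27, -0.31], [-0.89, 0, 0], 1], [[0.02, -0.27, -0.31], [-0.89, 0, 0], 1], [[0.02, -0.27, -0.31], [-0.89, 0, 0], 1], [[0.02, -0.27, -0.31], [-0.89, 0, 0], 1], [[0.02, -0.27, -0.31], [-0.89, 0, 0], 1], [[0.02, -0.27, -0.31], [-0.89, 0, 0], 1], [[0.02, -0.27, -0.31], [-0.89, 0, 0], 1], [[0.02, -0.27, -0.31], [-0.89, 0, 0], 1], [[0.02, -0.27, -0.31], [-0.89, 0, 0], 1], [[0.02, -0.27, -0.31], [-0.89, 0, 0], 1]]'

```text
t: 19.88
position: [0.5071, -0.1258, 0.2262]
orientation: [-0.002, 0.981, 0.194, 0.005]
wrist_force: [0.4, 0.2, 0.6]
grip_width: 0.997
```

arm_command --plan '[[[-0.13, -0.18, 0.06], [0, 0, 1], 1], [[-0.13, -0.18, 0.06], [0, 0, 1], 1], [[-0.13, -0.18, 0.06], [0, 0, 1], 1], [[-0.13, -0.18, 0.06], [0, 0, 1], 1], [[-0.13, -0.18, 0.06], [0, 0, 1], 1], [[-0.13, -0.18, 0.06], [0, 0, 1], 1], [[-0.13, -0.18, 0.06], [0, 0, 1], 1], [[-0.13, -0.18, 0.06], [0, 0, 1], 1], [[-0.13, -0.18, 0.06], [0, 0, 1], 1], [[-0.13, -0.18, 0.06], [0, 0, 1], 1], [[-0.13, -0.18, 0.06], [0, 0, 1], 1], [[-0.13, -0.18, 0.06], [0, 0, 1], 1]]'

```text
t: 20.88
position: [0.4742, -0.0702, 0.2077]
orientation: [-0.006, 0.946, -0.324, 0.001]
wrist_force: [0.2, 0.3, -0.9]
grip_width: 1.001
```

Run:
```python
from h import *
s=env.read_state(); print(s['t'],s['position'],s['joint_positions'].round(2)); C=cur(); print(C.round(3))
a=np.radians(-67.7); V=Tax([.4864,-.0432,.20],[np.cos(a),np.sin(a),0],[0,0,-1]); print(rows(C,V,6)); print(rows(C,V,7))
```

```text
20.8833 [ 0.47415074 -0.07024622  0.20768436] [-1.16  0.34  1.43  2.08 -0.41  1.05 -0.18]
[[ 0.79  -0.614  0.006  0.474]
 [-0.614 -0.789  0.01  -0.07 ]
 [-0.002 -0.012 -1.     0.208]
 [ 0.     0.     0.     1.   ]]
(6, array([-0.087, -0.18 ,  0.053]), array([-0.022,  0.009,  0.995]))
(7, array([-0.076, -0.154,  0.045]), array([-0.019,  0.008,  0.853]))
```

arm_command --plan '[[[-0.08, -0.15, 0], [-0.02, 0, 0.85], 1], [[-0.08, -0.15, 0], [-0.02, 0, 0.85], 1], [[-0.08, -0.15, 0], [-0.02, 0, 0.85], 1], [[-0.08, -0.15, 0], [-0.02, 0, 0.85], 1], [[-0.08, -0.15, 0], [-0.02, 0, 0.85], 1], [[-0.08, -0.15, 0], [-0.02, 0, 0.85], 1], [[-0.08, -0.15, 0], [-0.02, 0, 0.85], 1], [[0, 0, 0], [0, 0, 0], 1]]'

```text
t: 21.55
position: [0.4862, -0.0422, 0.2078]
orientation: [0.0, 0.832, -0.554, -0.002]
wrist_force: [-0.6, 0.7, -0.3]
grip_width: 1.001
```

Run:
```python
from h import *
import pickle
s=env.read_state(); print(s['t'],s['position'],s['joint_positions'].round(2)); C=cur(); print(C.round(3))
c=env.get_calibration('wrist');im=env.camera('wrist'); cv2.imwrite('pics/w12.png',im[:,:,::-1]); np.save('w12.npy',im); pickle.dump(c,open('w12.pkl','wb'))
crop(im,250,60,400,210,5,'pics/w12a.png',10)
im=env.camera('side'); crop(im,220,120,360,280,5,'pics/s12.png',10)
```

```text
21.55 [ 0.48616421 -0.04221921  0.20780719] [-1.2   0.5   1.49  2.05 -0.56  1.12 -0.62]
[[ 0.386 -0.923 -0.003  0.486]
 [-0.923 -0.386  0.001 -0.042]
 [-0.003  0.003 -1.     0.208]
 [ 0.     0.     0.     1.   ]]
```

View pics/w12.png

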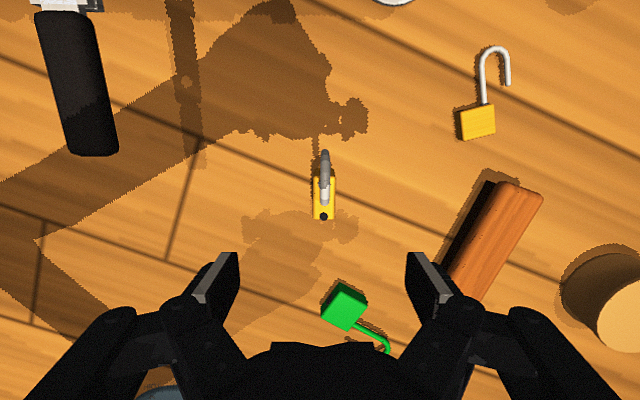

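View pics/s12.png

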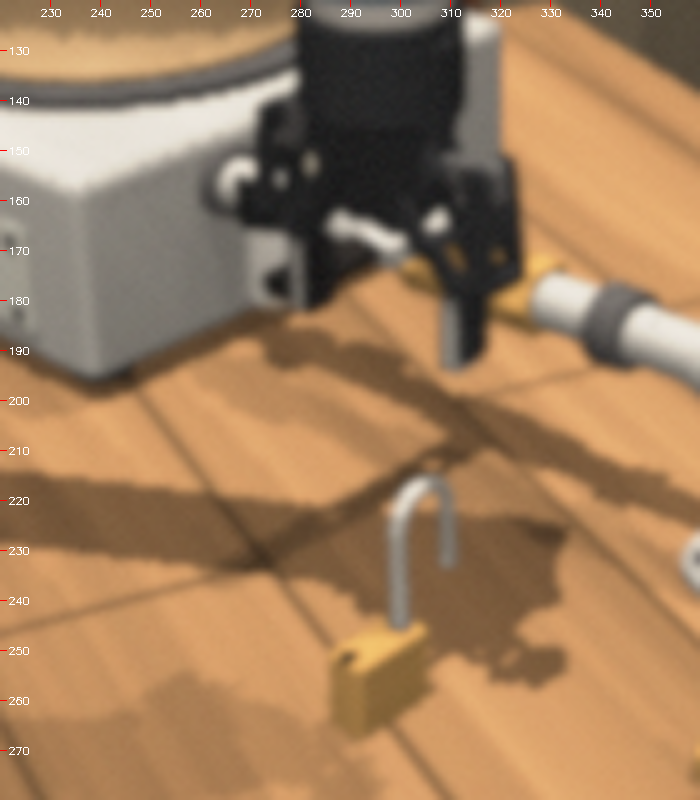

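The padlock stands upright on its base. In the wrist view its body is at (324,200) with the shackle edge-on above it.

View pics/w12a.png

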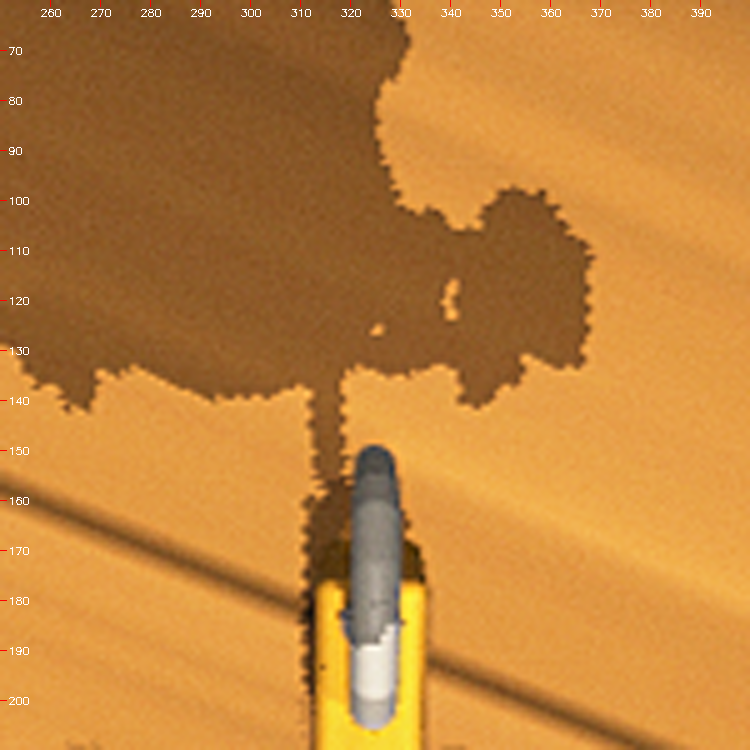

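Run:
```python
from h import *
import pickle
c=pickle.load(open('w12.pkl','rb'))
az=np.radians(22.3); y=np.array([np.cos(az),np.sin(az),0]); z=np.array([0,0,1]); x=np.cross(y,z); o=np.array([.4716,-.0493,0])
P=lambda q:o+x*q[0]+y*q[1]+z*q[2]
L=[[-.012,-.025,.045],[.012,-.025,.045],[.012,.025,.045],[-.012,.025,.045],[0,.016,.1],[0,.034,.118],[0,.052,.1],[0,.052,.062],[0,.016,.045]]
for q,u in zip(L,proj(c,[P(q) for q in L])): print(q,u.round(1))
```

```text
[-0.012, -0.025, 0.045] [311.8 222.3]
[0.012, -0.025, 0.045] [333.7 222.5]
[0.012, 0.025, 0.045] [334.7 178.1]
[-0.012, 0.025, 0.045] [311.7 177.9]
[0, 0.016, 0.1] [323.2 202.9]
[0, 0.034, 0.118] [323.4 188.5]
[0, 0.052, 0.1] [323.6 161.8]
[0, 0.052, 0.062] [323.5 154.7]
[0, 0.016, 0.045] [323.1 186.3]
```

arm_command --plan '[[[0.02, 0.02, 0.9], [0, 0, 0], 1], [[0, 0, 0.9], [0, 0, 0], 1], [[0, 0, 0.9], [0, 0, 0], 0], [[0, 0, 0.9], [0, 0, 0], 0], [[0, 0, 0.9], [0, 0, 0], 0], [[0, 0, 0], [0, 0, 0], -0.4], [[0, 0, 0], [0, 0, 0], -0.6]]' --force 60

```text
t: 22.23
position: [0.4838, -0.0435, 0.0947]
orientation: [0.001, 0.833, -0.554, -0.003]
wrist_force: [-0.6, 0.3, 0.9]
grip_width: 0.299
```

Run:
```python
from h import *
s=env.read_state(); print(s['t'],s['position'],s['joint_positions'].round(2),s['wrist_force'],s['grip_width'])
im=env.camera('wrist'); crop(im,220,80,420,300,3,'pics/w13.png')
```

```text
22.2333 [ 0.48381933 -0.04352426  0.09465398] [-0.98  0.6   1.2   2.14 -0.73  0.92 -0.51] [-0.56756761  0.2902242   0.88231093] 0.29896062924339056
```

View pics/w13.png

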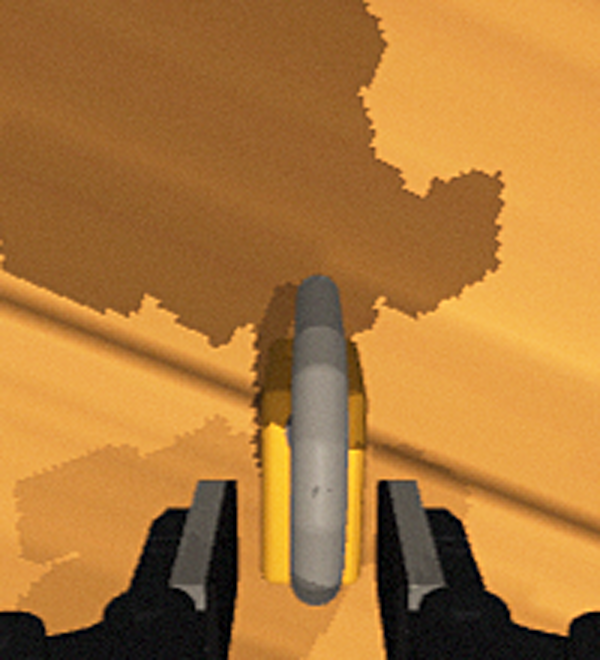

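arm_command --plan '[[[0.06, 0, 0], [0, 0, 0], -0.6], [[0, 0, 0], [0, 0, 0], -0.75], [[0, 0, 0], [0, 0, 0], -1], [[0, 0, 0], [0, 0, 0], -1], [[0, 0, 0], [0, 0, 0], -1], [[0, 0, 0], [0, 0, 0], -1]]' --force 70

```text
t: 22.78
position: [0.4867, -0.0443, 0.0963]
orientation: [-0.001, 0.833, -0.554, -0.001]
wrist_force: [-1.0, 0.8, 7.3]
grip_width: 0.074
```

Run:
```python
from h import *
s=env.read_state(); print(s['t'],s['position'],s['joint_positions'].round(2),s['wrist_force'],s['grip_width'])
im=env.camera('wrist'); crop(im,220,80,420,300,3,'pics/w14.png')
im=env.camera('side'); crop(im,220,120,360,280,4,'pics/s14.png')
```

```text
22.7833 [ 0.48666193 -0.04431924  0.09628905] [-0.97  0.6   1.21  2.13 -0.74  0.92 -0.51] [-0.97931703  0.82898261  7.28761755] 0.07381114320712058
```

View pics/w14.png

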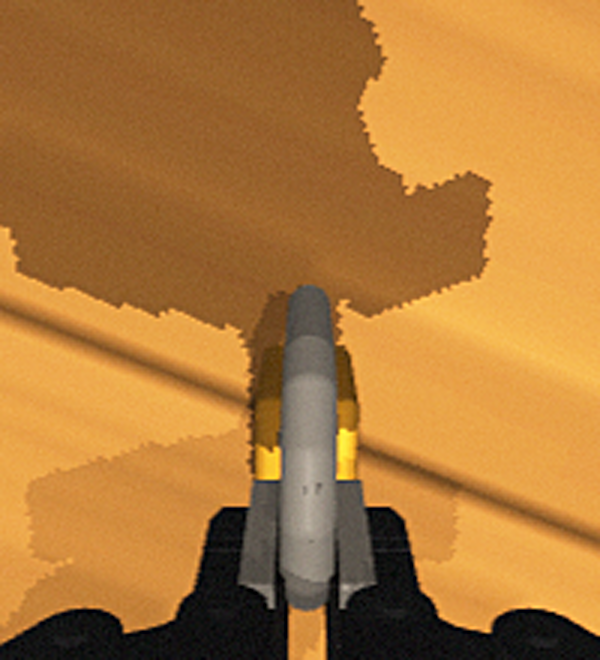

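View pics/s14.png

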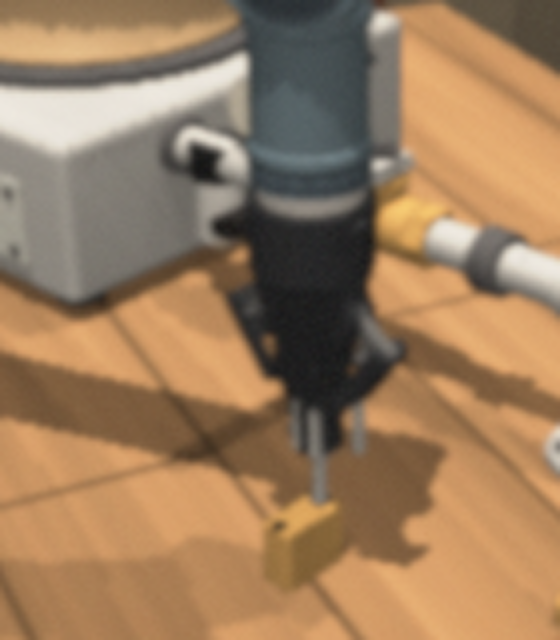

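arm_command --plan '[[[0, 0, -0.4], [0, 0, 0], -1], [[0, 0, -0.9], [0, 0, 0], -1], [[0, 0, -0.9], [0, 0, 0], -1], [[0, 0, -0.9], [0, 0, 0], -1], [[0, 0, -0.9], [0, 0, 0], -1], [[0, 0, -0.9], [0, 0, 0], -1], [[0, 0, -0.6], [0, 0, 0], -1], [[0, 0, 0], [0, 0, 0], -1], [[0, 0, 0], [0, 0, 0], -1]]'

```text
t: 23.63
position: [0.4859, -0.0442, 0.2325]
orientation: [-0.0, 0.833, -0.553, -0.002]
wrist_force: [-0.1, 0.1, -3.6]
grip_width: 0.071
```

Run:
```python
from h import *
import pickle
s=env.read_state(); print(s['t'],s['position'],s['joint_positions'].round(2),s['wrist_force'],s['moment'],s['grip_width'])
c=env.get_calibration('wrist'); C=cur()
im=env.camera('wrist'); crop(im,270,150,380,270,6,'pics/w15.png',10)
Tq=lambda q:(C@np.r_[0+q[0],-(q[1]-.0159),-(q[2]-.0963),1])[:3]
L=[[0,.052,.1],[0,.052,.062],[0,.034,.118],[.004,.052,.062],[0,.056,.062],[.012,.025,.045],[-.012,.025,.045],[.012,.025,0],[-.012,.025,0]]
for q,u in zip(L,proj(c,[Tq(q) for q in L])): print(q,u.round(1))
im=env.camera('side'); crop(im,240,100,360,260,4,'pics/s15.png')
```

```text
23.6333 [ 0.48591129 -0.04421422  0.23253524] [-1.25  0.45  1.53  2.03 -0.5   1.15 -0.67] [-0.13101938  0.12562585 -3.58406629] [-0.01577256 -0.0186579  -0.00745266] 0.07107199708029072
[0, 0.052, 0.1] [321.6 204.9]
[0, 0.052, 0.062] [321.7 184.1]
[0, 0.034, 0.118] [321.5 259.3]
[0.004, 0.052, 0.062] [328.5 184.1]
[0, 0.056, 0.062] [321.7 177.5]
[0.012, 0.025, 0.045] [339.5 216.7]
[-0.012, 0.025, 0.045] [303.8 216.6]
[0.012, 0.025, 0] [336.3 196.9]
[-0.012, 0.025, 0] [307.1 196.9]
```

View pics/w15.png

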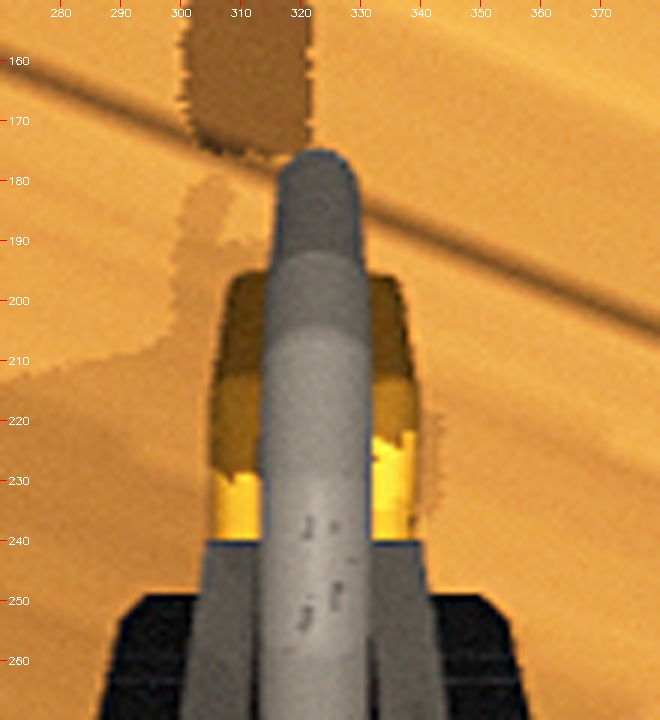

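View pics/s15.png

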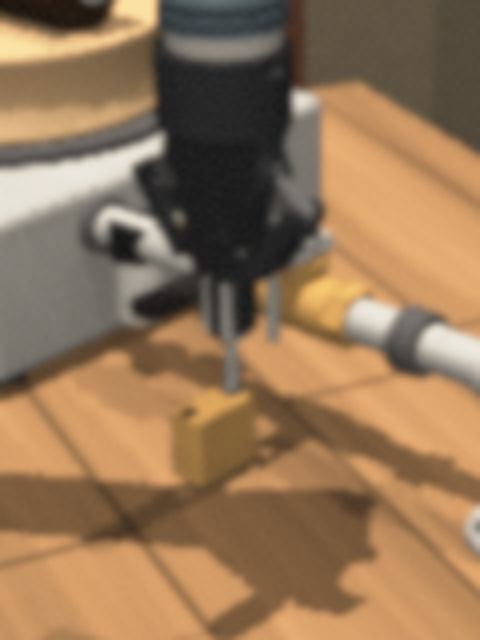

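arm_command --plan '[[[0, 0, 0], [0, 0, -0.5], -1], [[0, 0, 0], [0, 0, -1], -1], [[0, 0, 0], [0, 0, -1], -1], [[0, 0, 0], [0, 0, -1], -1], [[0, 0, 0], [0, 0, -1], -1], [[0, 0, 0], [0, 0, -1], -1], [[0, 0, 0], [0, 0, -1], -1], [[0, 0, 0], [0, 0, -1], -1], [[0, 0, 0], [0, 0, -1], -1], [[0, 0, 0], [0, 0, -1], -1], [[0, 0, 0], [0, 0, -1], -1], [[0, 0, 0], [0, 0, -1], -1]]'

```text
t: 24.73
position: [0.4843, -0.0446, 0.2307]
orientation: [-0.0, 0.997, -0.083, -0.004]
wrist_force: [0.1, -0.4, -3.5]
grip_width: 0.072
```

```bash
cat > ins.py <<'E'
from h import *
hole=np.array([.5722,.1341]); psi=.387; leg=np.array([.0007,-.0377])
def tgt(z,hole=hole,az=psi):
    x=np.array([np.cos(az),np.sin(az),0]); M=Tax([0,0,z],x,[0,0,-1]); M[:2,3]=hole-(M[:3,:3]@np.r_[leg,0])[:2]; return M
E
python3 - <<'E'
from ins import *
s=env.read_state(); print(s['t'],s['position'],s['joint_positions'].round(2),s['wrist_force'],s['grip_width']); C=cur()
B=tgt(.235).copy(); B[:2,3]=C[:2,3]; print(rows(C,B,7)); print(rows(B,tgt(.235),8),tgt(.235)[:3,3])
E
```

```text
24.7333 [ 0.48433069 -0.04458443  0.23073492] [-1.17  0.21  1.31  2.03 -0.23  1.07  0.09] [ 0.14568776 -0.4317591  -3.49553247] 0.0722803264092151
(7, array([-0.   , -0.   , -0.024]), array([-0.003,  0.011, -0.906]))
(8, array([ 0.741, -0.473,  0.   ]), array([0., 0., 0.])) [0.5857802 0.0989239 0.235    ]
```

arm_command --plan '[[[0, 0, -0.02], [0, 0.01, -0.91], -1], [[0, 0, -0.02], [0, 0.01, -0.91], -1], [[0, 0, -0.02], [0, 0.01, -0.91], -1], [[0, 0, -0.02], [0, 0.01, -0.91], -1], [[0, 0, -0.02], [0, 0.01, -0.91], -1], [[0, 0, -0.02], [0, 0.01, -0.91], -1], [[0, 0, -0.02], [0, 0.01, -0.89], -1], [[0.4, -0.25, 0], [0, 0, 0], -1], [[0.7, -0.45, 0], [0, 0, 0], -1], [[0.7, -0.45, 0], [0, 0, 0], -1], [[0.7, -0.45, 0], [0, 0, 0], -1], [[0, 0, 0], [0, 0, 0], -1]]'

```text
t: 25.73
position: [0.5301, 0.0212, 0.2344]
orientation: [-0.001, 0.981, 0.194, 0.001]
wrist_force: [0.2, 1.1, -3.7]
grip_width: 0.072
```

Run:
```python
from ins import *
s=env.read_state(); print(s['t'],s['position'],s['joint_positions'].round(2),s['wrist_force'],s['grip_width']); C=cur()
print(rows(C,tgt(.235),5))
im=env.camera('wrist'); cv2.imwrite('pics/w16.png',im[:,:,::-1])
```

```text
25.7333 [0.53009984 0.02120025 0.2343526 ] [-1.06  0.29  1.1   1.93 -0.29  1.09  0.55] [ 0.18832432  1.05842652 -3.66203979] 0.07192775608319225
(5, array([ 0.648, -0.406, -0.004]), array([-0.003, -0.004,  0.008]))
```

View pics/w16.png

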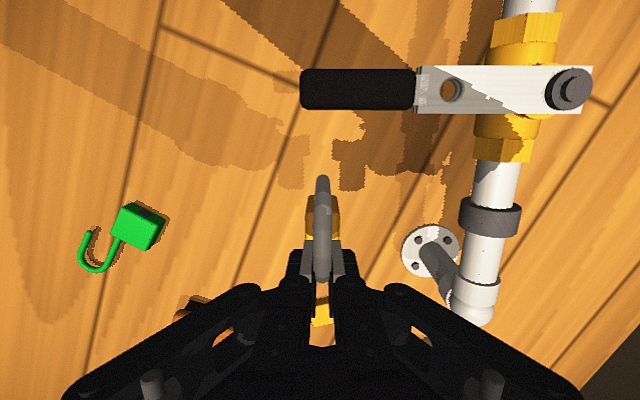

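Run:
```python
from ins import *
c=env.get_calibration('wrist'); im=cv2.imread('pics/w16.png')[:,:,::-1]; crop(im,400,50,600,130,4,'pics/w16a.png',10)
print(plane(c,[[451,90.5]],.172))
```

```text
[[0.57073339 0.13108844 0.172     ]]
```

View pics/w16a.png

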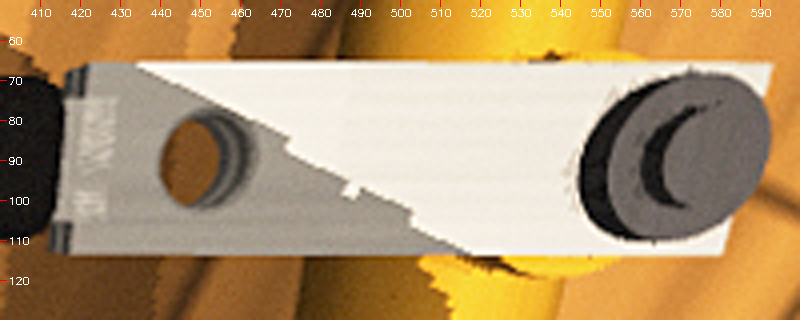

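arm_command --plan '[[[0.65, -0.41, 0], [0, 0, 0], -1], [[0.65, -0.41, 0], [0, 0, 0], -1], [[0.65, -0.41, 0], [0, 0, 0], -1], [[0.65, -0.41, 0], [0, 0, 0], -1], [[0.65, -0.41, 0], [0, 0, 0], -1], [[0, 0, 0], [0, 0, 0], -1], [[0, 0, 0], [0, 0, 0], -1]]'

```text
t: 26.37
position: [0.5841, 0.094, 0.2348]
orientation: [-0.0, 0.981, 0.192, -0.0]
wrist_force: [-0.1, -0.8, -2.7]
grip_width: 0.068
```

Run:
```python
from ins import *
s=env.read_state(); print(s['t'],s['position'],s['joint_positions'].round(2),s['wrist_force'],s['grip_width']); C=cur()
print(rows(C,tgt(.235),1))
c=env.get_calibration('wrist'); im=env.camera('wrist'); crop(im,240,100,420,270,4.4,'pics/w17.png',10); np.save('w17.npy',im)
print('hole pred',proj(c,[np.r_[hole,.172]]),'toe pred',proj(c,[(C@np.r_[leg,.0343,1])[:3]]))
im=env.camera('side'); crop(im,240,100,400,260,4,'pics/s17.png')
```

```text
26.3667 [0.58407202 0.094017   0.23479939] [-1.03  0.44  1.02  1.79 -0.4   1.15  0.5 ] [-0.09026536 -0.84115819 -2.72888446] 0.06810098076636059
(1, array([ 0.137, -0.156, -0.008]), array([-0.006,  0.007, -0.017]))
hole pred [[326.41817468 164.18321114]] toe pred [[321.2845976  179.79681419]]
```

View pics/w17.png

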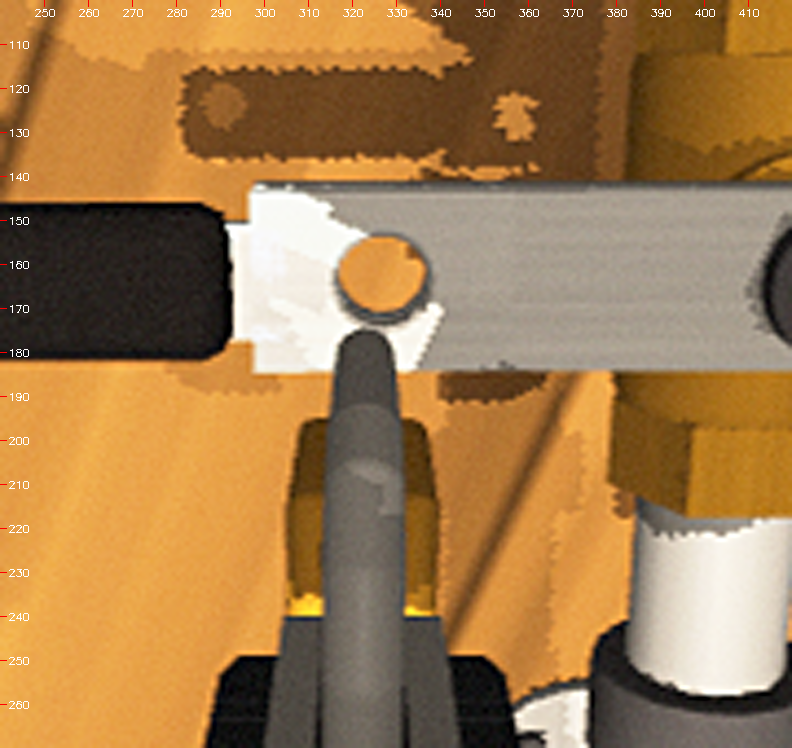

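View pics/s17.png

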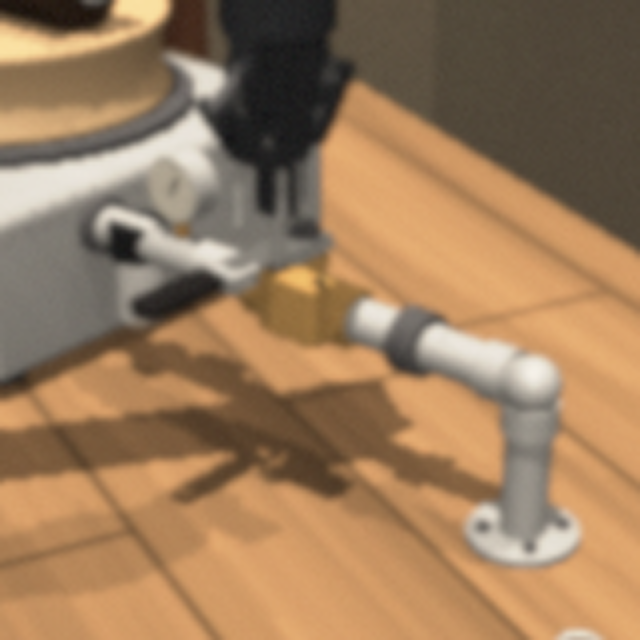

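```bash
cat > rel.py <<'E'
from ins import *
def rel(hpx,tedge,zc=None):
    C=cur(); c=env.get_calibration('wrist'); I=np.linalg.inv(C)
    h=plane(c,[hpx],.172)[0]; ht=(I@np.r_[h,1])[:3]
    # toe far edge: at tool z .0343, edge is 4mm in -y from centre
    o,D=ray(c,[tedge]); o=(I@np.r_[o,1])[:3]; d=I[:3,:3]@D[0]; k=(.0343-o[2])/d[2]; t=o+k*d; t[1]+=.004
    print('world hole',h,'hole tool',ht.round(4),'toe tool',t.round(4),'shift units',((ht-t)[:2]/.025).round(3))
E
python3 - <<'E'
from rel import *
rel([326.5,163.2],[322.5,175])
E
```

```text
world hole [0.5717878  0.13245967 0.172     ] hole tool [ 0.0042 -0.0421  0.0633] toe tool [ 0.0014 -0.0365  0.0343] shift units [ 0.111 -0.223]
```

arm_command --plan '[[[0.11, -0.22, 0], [0, 0, 0], -1], [[0, 0, 0.3], [0, 0, 0], -1], [[0, 0, 0.3], [0, 0, 0], -1], [[0, 0, 0], [0, 0, 0], -1], [[0, 0, 0], [0, 0, 0], -1]]'

```text
t: 26.88
position: [0.5845, 0.0998, 0.2202]
orientation: [-0.001, 0.982, 0.191, 0.0]
wrist_force: [-1.3, -1.0, -2.9]
grip_width: 0.069
```

Run:
```python
from rel import *
s=env.read_state(); print(s['t'],s['position'],s['wrist_force'])
im=env.camera('wrist'); crop(im,280,130,370,250,6,'pics/w18.png',10)
im=env.camera('side'); crop(im,280,140,340,190,10,'pics/s18.png')
```

```text
26.8833 [0.5844809  0.09976041 0.22016372] [-1.31630488 -1.01957909 -2.90706467]
```

View pics/w18.png

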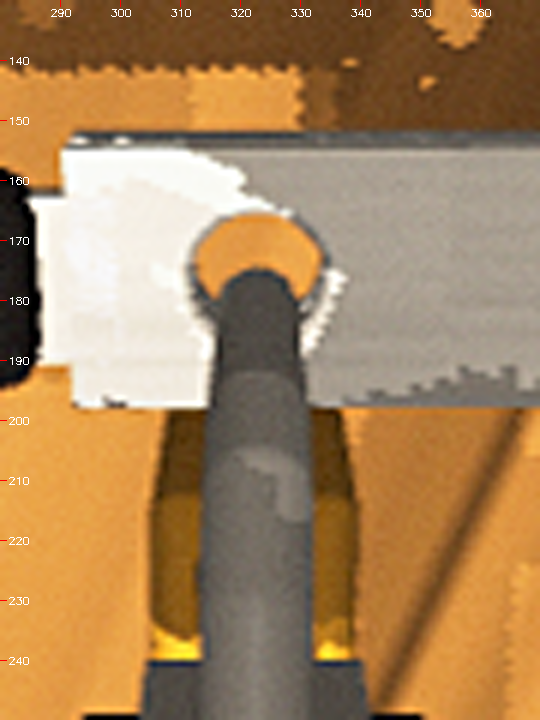

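View pics/s18.png

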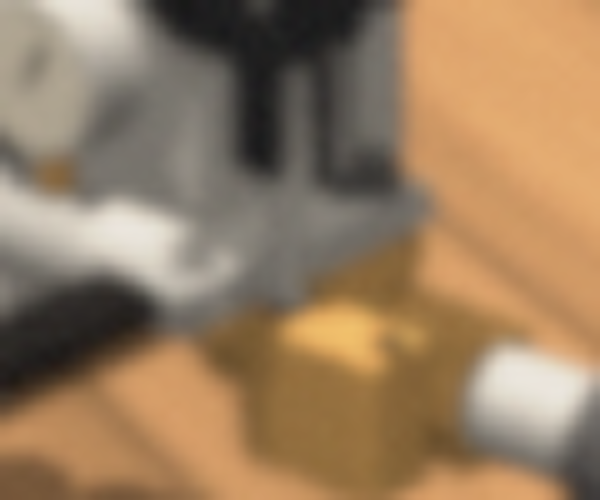

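Run:
```python
from rel import *
rel([322.9,176.8],[323,174.8])
```

```text
world hole [0.57357876 0.13390788 0.172     ] hole tool [ 0.0017 -0.036   0.0492] toe tool [ 0.0017 -0.0367  0.0343] shift units [0.    0.027]
```

arm_command --plan '[[[0, 0.03, 0.2], [0, 0, 0], -1], [[0, 0, 0.2], [0, 0, 0], -1], [[0, 0, 0.2], [0, 0, 0], -1], [[0, 0, 0.2], [0, 0, 0], -1], [[0, 0, 0], [0, 0, 0], -1]]'

```text
t: 27.4
position: [0.5847, 0.0995, 0.1997]
orientation: [-0.001, 0.982, 0.191, -0.0]
wrist_force: [0.4, 0.3, -2.9]
grip_width: 0.072
```

arm_command --plan '[[[0, 0, 0.2], [0, 0, 0], -1], [[0, 0, 0.2], [0, 0, 0], -1], [[0, 0, 0], [0, 0, 0], -1]]'

```text
t: 27.65
position: [0.585, 0.0995, 0.19]
orientation: [-0.001, 0.982, 0.191, 0.0]
wrist_force: [0.4, -0.2, -3.0]
grip_width: 0.068
```

Run:
```python
from rel import *
s=env.read_state(); print(s['t'],s['position'],s['wrist_force'],s['moment'])
im=env.camera('wrist'); crop(im,250,120,400,260,5,'pics/w19.png',10)
im=env.camera('side'); crop(im,270,130,350,200,8,'pics/s19.png')
```

```text
27.65 [0.58504261 0.09947825 0.19004304] [ 0.3607789 -0.1801327 -2.9813165] [-0.01799354  0.084178   -0.04723022]
```

View pics/w19.png

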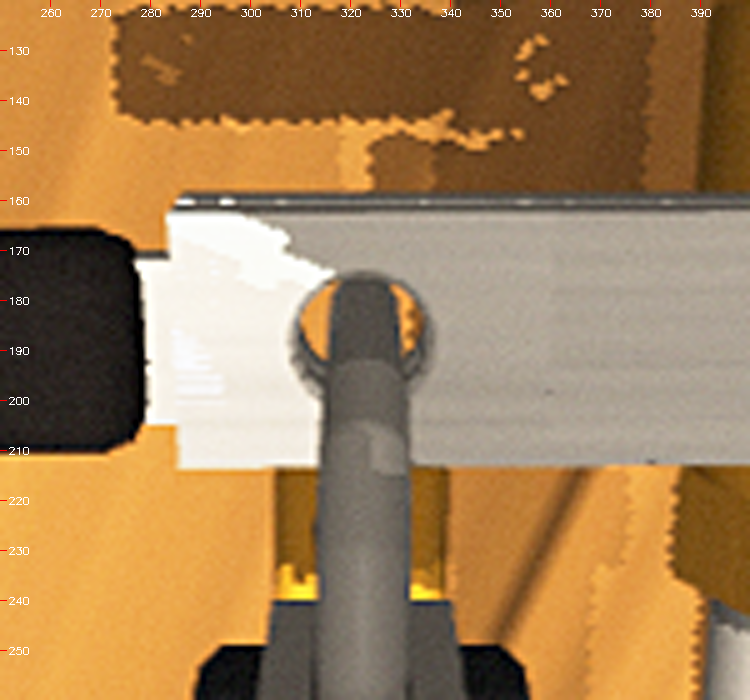

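View pics/s19.png

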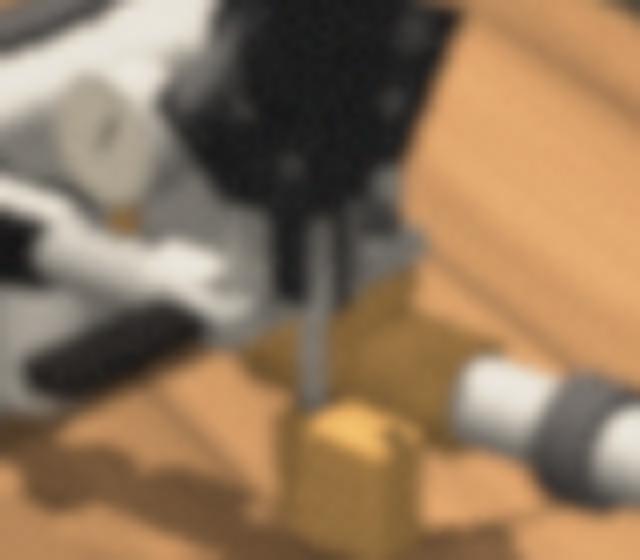

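The free leg is in the hole. The rod spans u 316 to 331 inside the rim at 309 to 336, with no contact force beyond the padlock's weight. I'll continue down.

arm_command --plan '[[[0, 0, 0.2], [0, 0, 0], -1], [[0, 0, 0.2], [0, 0, 0], -1], [[0, 0, 0.2], [0, 0, 0], -1], [[0, 0, 0.2], [0, 0, 0], -1], [[0, 0, 0], [0, 0, 0], -1], [[0, 0, 0], [0, 0, 0], -1]]'

```text
t: 28.25
position: [0.5855, 0.0994, 0.1707]
orientation: [-0.001, 0.982, 0.191, 0.001]
wrist_force: [1.1, -0.1, -2.1]
grip_width: 0.075
```

arm_command --plan '[[[0, 0, 0.12], [0, 0, 0], -1], [[0, 0, 0.12], [0, 0, 0], -1], [[0, 0, 0], [0, 0, 0], -1], [[0, 0, 0], [0, 0, 0], -1]]'

```text
t: 28.58
position: [0.5858, 0.0995, 0.1651]
orientation: [-0.001, 0.982, 0.191, 0.001]
wrist_force: [0.3, 0.4, -1.8]
grip_width: 0.075
```

Run:
```python
from rel import *
s=env.read_state(); print(s['t'],s['position'],s['wrist_force'],s['moment'])
im=env.camera('wrist'); crop(im,230,120,420,290,4,'pics/w20.png',10)
im=env.camera('side'); crop(im,270,130,350,210,8,'pics/s20.png')
```

```text
28.5833 [0.58575276 0.09951679 0.16508769] [ 0.31891524  0.42089248 -1.75011614] [ 0.03180247  0.02633019 -0.0436557 ]
```

View pics/w20.png

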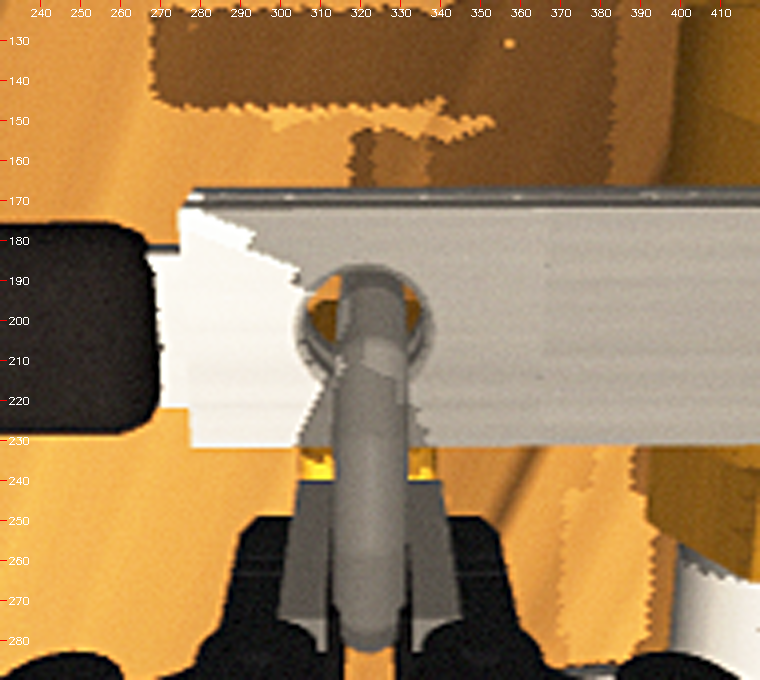

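View pics/s20.png

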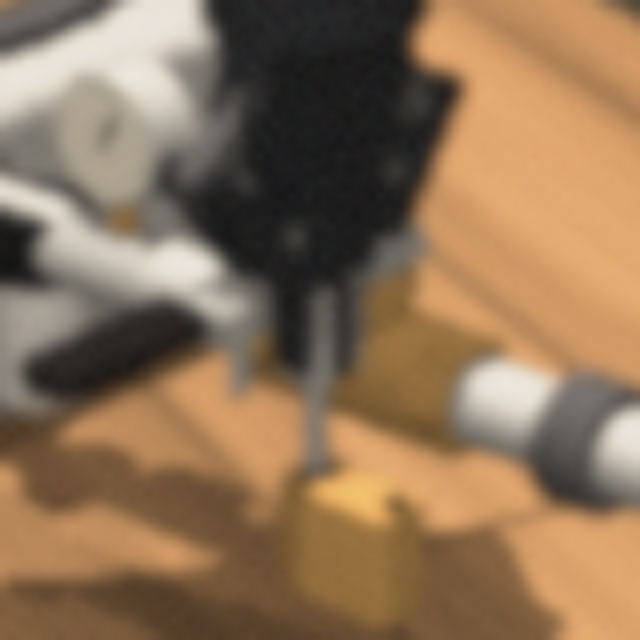

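arm_command --plan '[[[0, 0, 0.1], [0, 0, 0], -1], [[0, 0, 0.1], [0, 0, 0], -1], [[0, 0, 0], [0, 0, 0], -1]]'

```text
t: 28.93
position: [0.5855, 0.0996, 0.1597]
orientation: [-0.001, 0.982, 0.191, 0.001]
wrist_force: [-1.2, -0.0, -2.6]
grip_width: 0.074
```

arm_command --plan '[[[0, 0, 0.08], [0, 0, 0], -1], [[0, 0, 0], [0, 0, 0], -1], [[0, 0, 0], [0, 0, 0], -1]]'

```text
t: 29.18
position: [0.5857, 0.1001, 0.1582]
orientation: [-0.001, 0.982, 0.191, 0.001]
wrist_force: [-0.3, 0.7, -1.6]
grip_width: 0.076
```

arm_command --plan '[[[0, 0, 0], [0, 0, 0], -0.8], [[0, 0, 0], [0, 0, 0], -0.7], [[0, 0, 0], [0, 0, 0], -0.6], [[0, 0, 0], [0, 0, 0], -0.5], [[0, 0, 0], [0, 0, 0], -0.4], [[0, 0, 0], [0, 0, 0], -0.4], [[0, 0, 0], [0, 0, 0], -0.4], [[0, 0, 0], [0, 0, 0], -0.4]]'

```text
t: 29.85
position: [0.5859, 0.0995, 0.1583]
orientation: [-0.001, 0.982, 0.191, 0.001]
wrist_force: [-0.2, 0.2, -0.5]
grip_width: 0.302
```

Run:
```python
from rel import *
s=env.read_state(); print(s['t'],s['position'],s['wrist_force'],s['moment'])
im=env.camera('wrist'); crop(im,230,120,420,290,4,'pics/w21.png',10)
im=env.camera('side'); crop(im,270,130,350,210,8,'pics/s21.png')
```

```text
29.85 [0.58592646 0.09947792 0.15829253] [-0.16884909  0.21175618 -0.53291251] [-0.02120144  0.0342833   0.00645117]
```

View pics/w21.png

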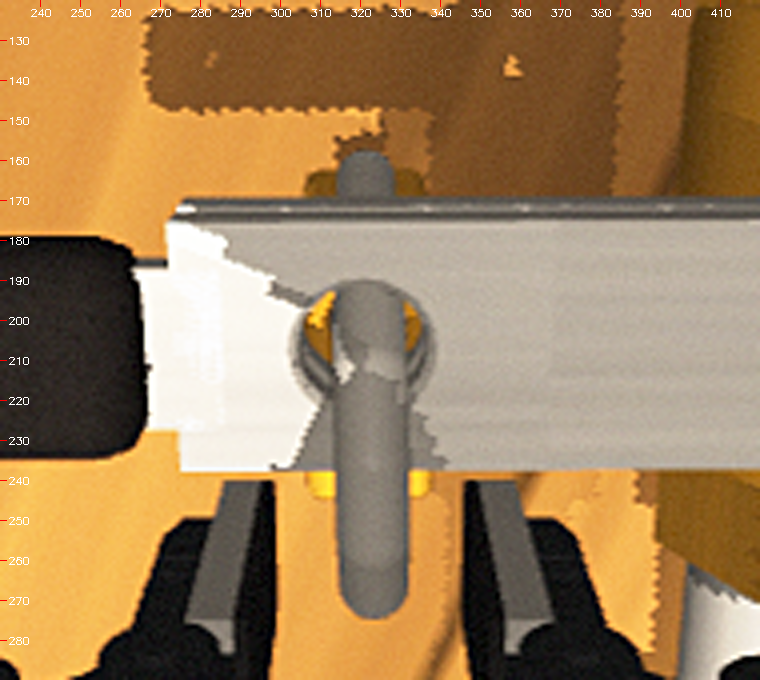

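View pics/s21.png

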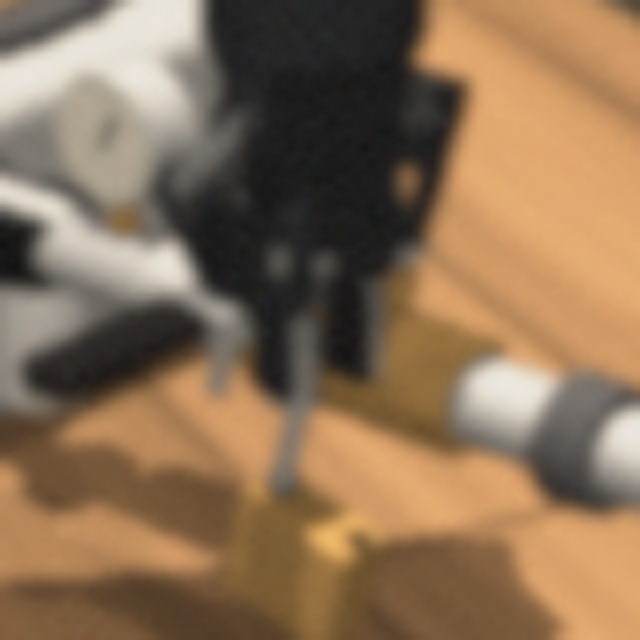

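The padlock hangs on its bow, tilted, with the leg through both holes. The toe shows beyond the handle at (321,160). I'll withdraw straight up.

arm_command --plan '[[[0, 0, -0.3], [0, 0, 0], -0.4], [[0, 0, -0.6], [0, 0, 0], -0.4], [[0, 0, -0.8], [0, 0, 0], -0.4], [[0, 0, -0.8], [0, 0, 0], -0.4], [[0, 0, -0.8], [0, 0, 0], -0.4], [[0, 0, -0.8], [0, 0, 0], -0.4], [[0, 0.3, -0.4], [0, 0, 0], -0.4], [[0, 0, 0], [0, 0, 0], -0.4], [[0, 0, 0], [0, 0, 0], -0.4]]'

```text
t: 30.7
position: [0.589, 0.0912, 0.2717]
orientation: [-0.001, 0.982, 0.19, 0.002]
wrist_force: [-0.2, 0.5, -0.9]
grip_width: 0.299
```

```bash
cat > chk.py <<'E'
from rel import *
import sys,pickle
n=sys.argv[1]
s=env.read_state(); print(s['t'],s['position'],s['wrist_force'],s['joint_positions'].round(2))
c=env.get_calibration('wrist');im=env.camera('wrist'); crop(im,230,20,420,220,4,f'pics/w{n}.png',10); np.save('wl.npy',im); pickle.dump(c,open('wl.pkl','wb'))
im=env.camera('side'); crop(im,270,130,350,220,7,f'pics/s{n}.png',10)
E
python3 chk.py 22
```

```text
30.7 [0.58898489 0.09119345 0.27168634] [-0.17910016  0.53389336 -0.85417515] [-1.05  0.4   1.05  1.74 -0.37  1.21  0.48]
```

View pics/w22.png

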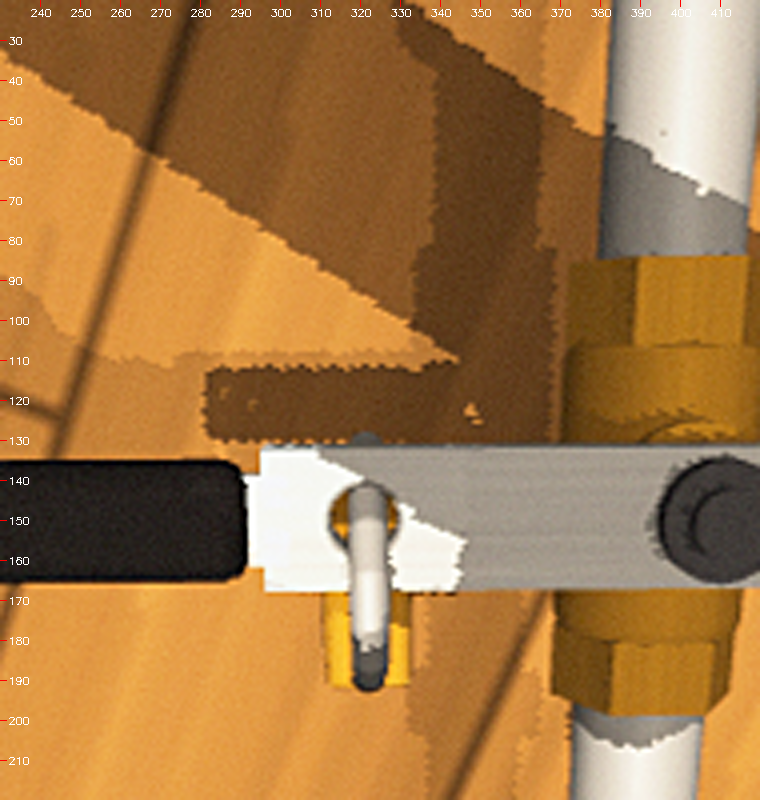

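View pics/s22.png

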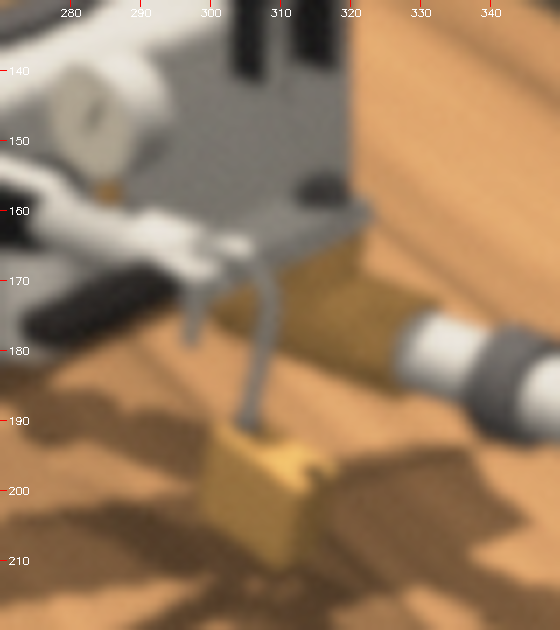

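Run:
```python
from h import *
import pickle
from scipy.optimize import least_squares
cw=pickle.load(open('wl.pkl','rb')); cs=env.get_calibration('side')
psi=.387; hole=plane(cw,[[320.8,149.8]],.172)[0]; print('hole',hole)
xm=np.array([np.cos(psi),np.sin(psi),0]); ym=np.array([-np.sin(psi),np.cos(psi),0]); up=np.array([0,0,1.])
def pad(v,q):
    n,zn,t,dx,yw=v   # neck y_m offset, neck z, tilt, dx, yaw
    y0=np.cos(yw)*ym+np.sin(yw)*xm
    y=np.cos(t)*y0+np.sin(t)*up; z=-np.sin(t)*y0+np.cos(t)*up; x=np.cross(y,z)
    N=np.array([hole[0],hole[1],0])+n*ym+dx*xm+[0,0,zn]
    q=np.array(q)-[0,.052,.1]; return N+x*q[0]+y*q[1]+z*q[2]
ws=[([0,.052,.062],[321.3,130]),([0,.016,.1],[322,187.5]),([0,.034,.118],[322,160])]
ss=[([0,.052,.062],[297.5,179]),([0,.016,.045],[305.3,191]),([.0,.034,.118],[303,164.5]),([.012,.025,.045],[0,0])]
ws=ws[:2]; ss=ss[:2]+[([0,-.025,.0225],[311.5,203.5])][:0]
def f(v): return np.r_[[(proj(cw,[pad(v,q)])[0]-u) for q,u in ws],[1.5*(proj(cs,[pad(v,q)])[0]-u) for q,u in ss]].ravel()
best=None
for t0 in (-.4,0,.4):
    r=least_squares(f,[0,.16,t0,0,0]); 
    if best is None or r.cost<best.cost: best=r
r=best
print(r.x.round(4),r.cost,r.fun.round(1))
v=r.x; N=pad(v,[0,.052,.1]); To=pad(v,[0,.052,.062]); print('neck off hole',np.hypot(*(N-hole)[:2]),'neck z rel lug',N[2]-.165,'toe rel lug',To[2]-.165,np.hypot(*(To-hole)[:2]))
q=[[.012,.025,.045],[-.012,.025,.045],[.012,-.025,.045],[-.012,-.025,.045],[.012,.025,0],[-.012,.025,0],[.012,-.025,0],[-.012,-.025,0],[0,.034,.118]]
print(proj(cs,[pad(v,k) for k in q]).round(0).tolist());
```

```text
hole [0.57230321 0.13435525 0.172     ]
[-0.0005  0.166   0.3058  0.0011 -0.0006] 3.5536212159540232 [ 0.6  1.6  0.2 -0.7 -1.3  0.2 -1.3 -0.3]
neck off hole 0.0012429693099905176 neck z rel lug 0.0010051762810635023 toe rel lug -0.03523172176902151 0.010954853291019667
[[305.0, 188.0], [299.0, 191.0], [318.0, 197.0], [312.0, 201.0], [302.0, 199.0], [296.0, 202.0], [314.0, 209.0], [309.0, 212.0], [305.0, 167.0]]
```

arm_command --plan '[[[0, 0, -0.6], [0, 0, 0], -0.4], [[0, 0, -0.6], [0, 0, 0], -0.4], [[0, 0, 0], [0, 0, 0], -0.4], [[0, 0, 0], [0, 0, 0], -0.4], [[0, 0, 0], [0, 0, 0], -0.4], [[0, 0, 0], [0, 0, 0], -0.4], [[0, 0, 0], [0, 0, 0], -0.4], [[0, 0, 0], [0, 0, 0], -0.4]]'

```text
t: 31.47
position: [0.588, 0.0922, 0.2999]
orientation: [-0.001, 0.982, 0.191, 0.001]
wrist_force: [-0.7, 0.5, 0.4]
grip_width: 0.302
```

```bash
python3 chk.py 23
python3 - <<'E'
from h import *
a=env.camera('side'); cv2.imwrite('pics/s24.png',a[:,:,::-1]); env.camera('wrist'); env.camera('wrist'); b=env.camera('side'); d=np.abs(a[150:220,270:350].astype(int)-b[150:220,270:350]); print('side diff',d.mean(),d.max(), env.read_state()['t'])
E
```

```text
31.4667 [0.58795768 0.09223178 0.29991222] [-0.68926335  0.46949819  0.40426322] [-1.07  0.38  1.07  1.71 -0.35  1.26  0.46]
side diff 1.0276190476190477 25 31.7667
```

View pics/w23.png

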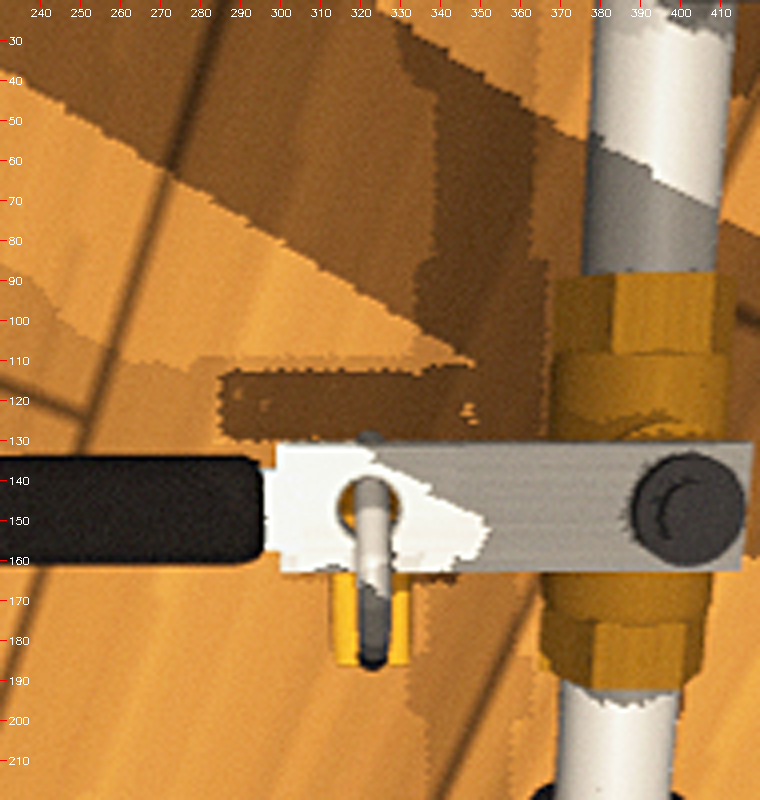

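View pics/s24.png

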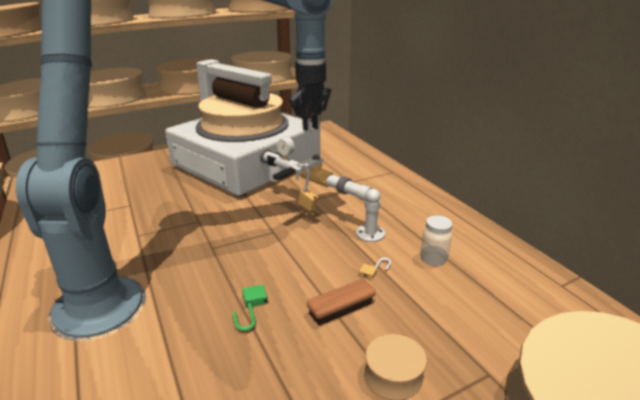

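The padlock hangs still; the small side-picture differences are camera noise. The handle is square across the pipe, the gripper is well clear, and the brush, cheese and jar are where they were.

```bash
python3 -c "
from workcell import env
print(env.close_job())"
```

```text
the job is handed in; nothing more can be done
None
```

The isolator handle is at off and the padlock hangs by its shackle with the free leg down through both holes. I handed the job in at about 31.8 s of the 72 s; it reports no verdict.

**What I did:** I gripped the handle sleeve and swung it to off. I stood the larger brass padlock up on its base, then gripped it by the long leg from above. I lowered the free leg through both holes, let go and backed straight up.

**Last checks:**
- **Handle:** the holes looked concentric in the wrist camera after I let go of the handle. In the last picture it still lay square across the pipe, an estimated 1.57 rad.
- **Padlock:** an image fit puts the neck about 1 mm from the hole axis and 1 mm above the lug top, with the tip about 35 mm below it. The padlock hangs tilted by about 0.3 rad. Repeated side pictures differed only by what looks like camera noise.
- **Surroundings:** the gripper is about 10 cm above the handle with no contact force. By eye in the side picture, the brush, cheese and jar are where they started.

**Disagreements:** the top and wrist cameras put the stem and the padlock 2 to 5 mm apart, so I aligned the leg to the hole by direct wrist views. When I first set the padlock down after turning it, it pressed on the bench with about 77 N (limit 120 N). No other reading came near a limit.

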